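# Turn the controller right way up and lever its cover open

### The arm

A 6-joint arm with a two-finger parallel gripper is mounted at the origin on the work surface. World frame = base frame: x ahead of the robot, y to its left, z up, the work surface at z = 0. Lengths are in m, angles in rad, forces in N, time in s.
With the tool pointing down it reaches from about 0.25 to 0.775 m from the base axis. Payload 8.9 kg.
Tool frame: the origin (TCP) lies midway between the tips of the shut fingers; the grasp point (between the pads) lies 19 mm behind it; y points along the fingers, z is the direction in which the jaws open and shut, and the axes are right-handed (so a half turn about y gives the same grasp; the last joint's range is limited). The gripper opens to 85 mm and grips with 20 to 120 N. Pads are 22 mm wide; open, the fingers measure 114 mm over their backs; the gripper's body (76 mm by 85 mm) begins 54 mm behind the grasp point. The pads swing forward as they close: fully open they stand 13 mm farther back than shut.
Start: joints at [-1.241, 0.291, -0.153, 1.127, 0, 1.431], TCP at [0.237, -0.468, 0.211] pointing down, gripper open.
Joint ranges: [-2.52, 2.52], [-0.91, 1.74], [-1.3, 1.37], [-1.96, 2.02], [-1.52, 1.47], [-3.14, 3.14]. Speed limits (rad/s): [2.22, 2.22, 2.79, 3.14, 3.14, 3.14].

### API

Orientations are given as a rotation vector (axis times angle).
In Python, from station import status, cams, hand_in gives the robot as it stands.
- The arm moves only by the tool arm_command, never from a script. Its argument "increments" is one flat list of numbers, 7 for each row, row after row: the finger opening in m, from 0 to 0.0854, then the shift along the tool's x, y, z in m, then the turn, a rotation vector about the tool's x, y, z in degrees. A call has 1 to 20 rows; each row shifts and turns the commanded pose from where the row before left it, along the tool's axes as they then stand; what a row does not reach is not made up. A row lasts 1/12 s, in which the tool goes at most 41.7 mm and 7.16 degrees, less where a joint would pass 70% of its speed; a pose out of reach is approached as far as the arm can. A call with a gripper value outside its range is refused whole. The fingers move at their own pace and stop on an object; the grip force is fixed at half the most. Time passes only in rows, so rows that do not move let the fingers close. It gives the time, the measured TCP pose, the force and the opening at its end, in the units of the state.
- status.get_obs(): the state, without advancing time (a new reading comes with each control period).
- cams.camera(name): name is "scene" or "side" or "wrist"; returns (picture, depth): 420x560x3 uint8, blue, green, red; 420x560 float32, m along the optical axis (not along the pixel's ray), 0 where there is no reading.
- cams.get_calibration(name): a dict with "fx", "fy", "cx", "cy" (pixels), "world_from_camera" (4x4, takes a point from camera to world coordinates). Camera axes: x right, y down, z forward; pixel columns grow to the right and rows downward; lengths in m; the calibration is good to about 2 mm. A picture is of the moment at which its call begins: read the wrist's pose just before it. get_calibration takes no time and is no camera call; for the wrist camera it gives the pose at the moment of the call.
- hand_in(): hands the job in, once; it reports no verdict.
The state is a dict: "t": time; "joint_positions": joint angles; "qvel": joint speeds; "joint_torque": joint torques, N m; "eef_pos": TCP position; "ee_rot": TCP orientation; "force": force on the tool from outside, world axes, zero at the start; "torque": the same for the moment, N m; "opening": finger opening in m.
Only numpy, scipy, OpenCV 4.12 (cv2) and the standard library are available. Lean on these libraries where they do the work, as an engineer would, in place of code of your own. Each camera call takes 0.05 s, during which the arm holds its last target. There are 200 camera calls.

### The job

The black controller unit lies upside down on the bench mat with its rubber feet in the air. Turn it right way up by tipping it a quarter turn at a time, letting it come to rest on an end or a side in between and never raising it more than about 3 cm off the mat; then put the blade of the pry tool into the slot under the free edge of its cover and lever the cover open until it stands upright or a little beyond, ready for the thermal camera. At the end the unit stands on its feet on the mat, the pry tool lies flat on the mat again, and the other things on the mat are left where they were.

Things in the scene. Friction and masses are not known exactly. Their poses are not given: they have to be found in the camera images.
- unit_center (a point): Centre (half-way up) of the controller unit: black plastic box, flat outer faces, 84 (own x) x 62 (own y) x 48 mm (own z, feet included), about 0.45 kg. Own z points out of its cover side (down at the start), own x from the slot end to the hinge end. Grip it across the 62 mm width. Its centre is 24 mm above its support when upright or upside down, 42 mm on an end, 31 mm on a side wall.
- unit_slot (a point): Middle of the mouth of the pry slot in the unit's end wall (own x = -42 mm), 38 mm above the foot bottoms. Slot 36 mm wide (own y), 8.5 mm high, bounded above by the underside of the cover's free edge. The wall is 3 mm thick; behind it the box is empty for at least 12 mm under the cover, over its whole length. Axes as unit_center.
- cover_hinge (a point): Middle of the cover's hinge axis, which runs along the unit's own y at own x = +37 mm, 44.5 mm above the foot bottoms (20.5 mm above unit_center when upright). Axes as unit_center.
- cover (a joint): Angle of the cover: 0 shut, 1.57 upright, 1.95 at its stop. It is a flat black plate 78 x 54.5 x 4 mm, set between the side walls 1.5 mm below their rims, reaching from the hinge to the slot end; the hinge axis is at its mid thickness. The hinge is stiff (0.05 N m): the cover stays shut when the unit is turned and stays where it is put; 0.7 N at its free edge moves it.
- cover_lip (a point): Middle of the cover's free edge, at mid thickness, 78 mm from the hinge axis; it moves with the cover. Shut, it lies 1 mm inside the slot end's outer face.
- pry_grip (a point): Balance point of the pry tool, half-way up its ribbed grey plastic handle, the place to grip it. Handle 90 long x 16 wide (own y) x 14 mm high (own z), from 35 mm in front of this point to 55 mm behind. 60 g. Lies flat, this point 7 mm above the mat's top, side by side with a screwdriver with round handle and a pair of tweezers (order varies), 60 mm apart.
- pry_tip (a point): Middle of the end of the pry tool's flat steel blade, 80 mm in front of pry_grip along own x, at the same height. The blade is 45 mm long, 16 mm wide (13 mm over its last 9 mm) and 2 mm thick. Axes as pry_grip.
- mat_center (a point): Centre of the top of the grey bench mat, 450 (own x) x 600 mm (own y), 2 mm thick, fixed to the table. The unit, the tools and the bystanders all lie on it.
There are look-alikes about, which are no part of the job. There is more than one size of the part that bears pry_grip; the job needs the smallest. There is more than one size of the part that bears unit_center; the job needs the larger.

How it is judged:
On the way, in this order (a step that is already met when the one before it is completed fails the run):
1. the unit has been tipped a quarter turn and rests on a side or an end on the mat (angle between unit_center's own z axis and vertical between 1.42 and 1.72 rad and height (world z) of unit_center below 0.052 m and linear speed of unit below 0.03 m/s and angular speed of unit below 0.3 rad/s), for 0.2 s.
2. the unit stands right way up on its feet on the mat, cover still shut (angle between unit_center's own z axis and vertical below 0.08 rad and height (world z) of unit_center below 0.031 m and linear speed of unit below 0.03 m/s and value of joint cover below 0.15 rad), for 0.2 s.
3. the pry tool's blade has lifted the cover clear (over 0.35 rad) and bears on it (value of joint cover above 0.35 rad and contact force between pry_tool and cover above 0.05 N).
At the end, for the whole second after the job is handed in: The unit is right way up (within 0.08 rad), at rest on its feet with its centre over the mat; the cover stands open at 1.35 rad or more; the pry tool lies flat on the mat (grip point and blade end within 18 mm of table height), at rest (angle between unit_center's own z axis and vertical below 0.08 rad and height (world z) of unit_center below 0.031 m and x of unit_center in the frame of mat_center between -0.225 and 0.225 m and y of unit_center in the frame of mat_center between -0.3 and 0.3 m and value of joint cover above 1.35 rad and linear speed of each of unit, pry_tool below 0.02 m/s and height (world z) of each of pry_grip, pry_tip below 0.018 m and x of pry_grip in the frame of mat_center between -0.225 and 0.225 m and y of pry_grip in the frame of mat_center between -0.3 and 0.3 m); the robot touches nothing.
It fails at once if the unit is lifted high: its centre more than 95 mm above the table (height (world z) of unit_center above 0.095 m).
It fails at once if another thing on the mat (screwdriver, tweezers, multimeter, circuit board, solder spool, screw tray, jar) is shifted by more than 40 mm (distance of any of screwdriver, tweezers, multimeter, dev_board, solder_spool, screw_tray, flux_jar from where it was at the start of the episode above 0.04 m).
It also fails if it takes over 72 s, if anything falls off the work surface, if the arm or the gripper's body presses on something with over 40 N, if the wrist force passes 120 N, or if a joint passes its speed limit or range.

## Working session

There is one attempt and no reset: what is moved stays moved. The work goes in short steps, Python scripts to look and compute and a tool call to move; the robot and the scene stay as the last step left them, time stands still between calls to the robot, and variables do not carry over. Pictures are saved under pics/ and viewed, about 8 in all and at most 12, crops included, and the job is handed in when it is done.

Besides the shell and the picture viewer there is one more tool, called after ">>>" as name(argument=value, ...) on one line, values as JSON. arm_command: Moves the arm, as the interface text tells. Its arguments: {"type":"object","properties":{"increments":{"type":"array"}},"required":["increments"]}

```bash
ls; mkdir -p pics; cat > h.py <<'E'
import numpy as np,cv2
from scipy.spatial.transform import Rotation as R
from station import status,cams
def cloud(name):
    im,d=cams.camera(name);c=cams.get_calibration(name);T=np.array(c["world_from_camera"])
    v,u=np.mgrid[:420,:560]
    p=np.stack([(u-c["cx"])/c["fx"]*d,(v-c["cy"])/c["fy"]*d,d],-1)@T[:3,:3].T+T[:3,3]
    p[d==0]=np.nan
    return im,p,c
def st():
    o=status.get_obs();r=R.from_rotvec(o["ee_rot"]).as_matrix()
    print("t",round(o["t"],2),"p",np.round(o["eef_pos"],4),"F",np.round(o["force"],1),"op",round(o["opening"],4));print(np.round(r,3));print("q",np.round(o["joint_positions"],2));return o,r
E
python3 - <<'E'
from h import *
st()
a=[]
for n in("scene","side"):
    im,p,c=cloud(n);a.append(im);np.save(n,p);cv2.imwrite(f"pics/{n}0.png",im)
    print(n,np.round(c["world_from_camera"],3).tolist(),c["fx"])
E
```

```text
pics
t 0.0 p [ 0.2371 -0.4679  0.2105] F [ 0.3 -0.  -0.5] op 0.0854
[[-0.892 -0.     0.452]
 [-0.452  0.001 -0.892]
 [-0.    -1.    -0.001]]
q [-1.24  0.29 -0.15  1.13  0.    1.43]
scene [[-0.421, 0.625, -0.657, 1.174], [0.907, 0.277, -0.318, 0.197], [-0.017, -0.73, -0.683, 0.866], [0.0, 0.0, 0.0, 1.0]] 546.4462364568844
side [[0.946, -0.18, 0.271, 0.206], [-0.325, -0.528, 0.784, -0.723], [0.002, -0.83, -0.558, 0.437], [0.0, 0.0, 0.0, 1.0]] 396.83837719946143
```

View pics/scene0.png

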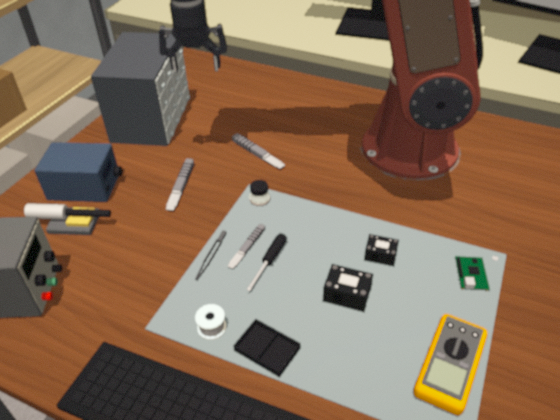

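View pics/side0.png

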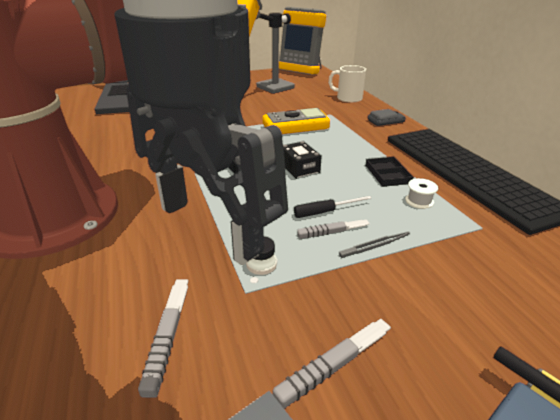

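Scene picture: candidate units are the black boxes at (348,286), larger, and (381,249), smaller. Candidate pry tools are at (247,246) on the mat beside the screwdriver (268,260) and tweezers (211,255), plus (180,184) and (258,151) off the mat. I'll measure each, and make a crop to confirm.

```bash
python3 - <<'E'
from h import *
p=np.load("scene.npy");im=cv2.imread("pics/scene0.png")
def comp(mask,seed):
    n,l=cv2.connectedComponents(mask.astype(np.uint8));ys,xs=np.nonzero(l)
    k=np.argmin((xs-seed[0])**2+(ys-seed[1])**2);return l==l[ys[k],xs[k]]
z=p[...,2]
print("mat z",np.nanmedian(z[240:250,320:340]),np.nanmedian(z[350:360,340:360]))
for nm,s in(("U1",(348,286)),("U2",(381,249))):
    m=comp((z>0.012)&(z<.1),s);q=p[m];h=np.nanpercentile(q[:,2],95);t=q[q[:,2]>h-.008]
    r=cv2.minAreaRect(t[:,:2].astype(np.float32)*1000);print(nm,m.sum(),"h",h,r, cv2.boxPoints(r).round(0).tolist())
for nm,s in(("P1",(247,246)),("P2",(180,184)),("P3",(258,151)),("screw",(268,260)),("tweez",(211,255)),("jar",(259,192)),("spool",(210,320)),("tray",(268,346)),("board",(473,272)),("meter",(452,360))):
    m=comp((z>(.0065 if nm not in("P2","P3") else .005))&(z<.1),s);q=p[m]
    r=cv2.minAreaRect(q[:,:2].astype(np.float32)*1000);print(nm,m.sum(),"h",np.round(np.nanpercentile(q[:,2],[50,95]),4),np.round(r[0]),np.round(r[1]),round(r[2]))
hsv=cv2.cvtColor(im,cv2.COLOR_BGR2HSV)
a=cv2.resize(im[225:320,310:410],(600,570),interpolation=2);b=cv2.resize(im[120:290,150:300],(503,570),interpolation=2)
b=b[:, :];c=np.hstack([a[:, :],b]);c=cv2.resize(c,(800,413));cv2.imwrite("pics/c1.png",c)
E
```

```text
mat z 0.0005593097334993247 0.0004959755139468669
U1 1635 h 0.04857626034538145 ((519.7682495117188, 16.820037841796875), (66.96465301513672, 84.46715545654297), 6.33145809173584) [[482.0, 55.0], [491.0, -29.0], [558.0, -21.0], [548.0, 62.0]]
U2 764 h 0.03777133651560836 ((393.52178955078125, 45.70169448852539), (54.03989791870117, 63.294586181640625), 8.062928199768066) [[362.0, 73.0], [371.0, 11.0], [425.0, 18.0], [416.0, 81.0]]
P1 393 h [0.0128 0.0166] [ 491. -222.] [ 20. 135.] 86
P2 515 h [0.0149 0.0198] [ 377. -461.] [184.  26.] 18
P3 475 h [0.0141 0.0193] [ 184. -351.] [182.  29.] 69
screw 493 h [0.0213 0.0275] [ 520. -161.] [ 26. 160.] 89
tweez 13 h [0.0083 0.0106] [ 538. -275.] [20.  3.] 6
jar 442 h [0.0374 0.0474] [ 344. -265.] [46. 47.] 26
spool 746 h [0.0361 0.0389] [ 696. -188.] [55. 54.] 67
tray 825 h [0.0153 0.02  ] [696. -72.] [101.  74.] 82
board 685 h [0.0087 0.0196] [369. 229.] [88. 57.] 21
meter 4768 h [0.0402 0.0462] [598. 235.] [ 85. 175.] 87
```

View pics/c1.png

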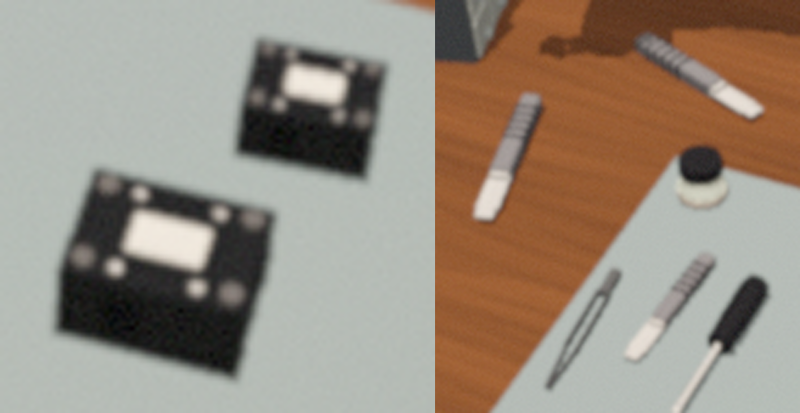

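U1 is 84 x 62 x 48, so it's the unit. P1 is 135 mm long (90 + 45) and on the mat between tweezers and screwdriver, so it's the smallest pry tool; P2 and P3 are 184 mm. Now I need to know which end has the slot, so I'll enlarge the side view of U1's -y end.

```bash
python3 - <<'E'
from h import *
im=cv2.imread("pics/side0.png")[130:190,270:335]
im=(255*(im/255.)**.45).astype(np.uint8)
s=cv2.imread("pics/scene0.png")[258:315,315:380];s=(255*(s/255.)**.45).astype(np.uint8)
cv2.imwrite("pics/c2.png",np.hstack([cv2.resize(im,(400,370),interpolation=2),cv2.resize(s,(400,370),interpolation=2)]))
# pry refine
p=np.load("scene.npy");z=p[...,2];S=cv2.imread("pics/scene0.png")
sub=np.zeros(z.shape,bool);sub[220:275,225:268]=1
hsv=cv2.cvtColor(S,cv2.COLOR_BGR2HSV)
m=sub&(z>.0055)&(z<.022);n,l=cv2.connectedComponents(m.astype(np.uint8));m=l==l[246,247]
q=p[m];c=q[:,:2].mean(0);u=np.linalg.svd(q[:,:2]-c)[2][0];u*=np.sign(u[0]);t=(q[:,:2]-c)@u
print(c,u,t.min(),t.max(),[ (round(a,3),np.round(q[(t>a)&(t<a+.015)].mean(0),4).tolist()) for a in np.arange(t.min(),t.max(),.015)])
E
```

```text
[ 0.49044989 -0.21972471] [ 0.99726647 -0.07388898] -0.06790641853348156 0.06767630743369671 [(np.float64(-0.068), [0.4305, -0.216, 0.0134]), (np.float64(-0.053), [0.4451, -0.2167, 0.0134]), (np.float64(-0.038), [0.4597, -0.2178, 0.0137]), (np.float64(-0.023), [0.4746, -0.2183, 0.0139]), (np.float64(-0.008), [0.4899, -0.2186, 0.0132]), (np.float64(0.007), [0.5055, -0.2198, 0.0132]), (np.float64(0.022), [0.5191, -0.2227, 0.0095]), (np.float64(0.037), [0.5346, -0.2233, 0.0088]), (np.float64(0.052), [0.5489, -0.2244, 0.0088]), (np.float64(0.067), [0.5578, -0.2255, 0.01])]
```

View pics/c2.png

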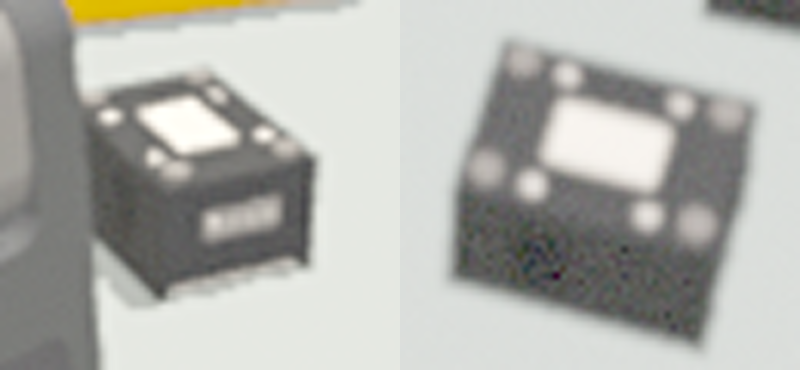

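```bash
cat >> h.py <<'E'
def rows(target,Rt,n,op,start=None):
    """n rows going straight to the target pose; returns text for arm_command"""
    o=status.get_obs();P,R0=start if start else (np.array(o["eef_pos"]),R.from_rotvec(o["ee_rot"]))
    w=(R0.inv()*R.from_matrix(Rt)).as_rotvec();out=[];s=(np.array(target)-P)/n
    for i in range(n):
        Ri=R0*R.from_rotvec(w*i/n)
        out.append([op]+np.round(Ri.inv().apply(s),4).tolist()+np.round(np.degrees(w)/n,2).tolist())
    print("rot deg",np.degrees(np.linalg.norm(w)).round(1),"dist",np.linalg.norm(s)*n)
    if len({tuple(r) for r in out})==1: print("x%d"%n,out[0])
    else: print(",".join(",".join("%g"%v for v in r) for r in out))
    return np.array(target),R.from_matrix(Rt)
def tool(az,tilt):
    """jaw axis z horizontal at azimuth az(deg); finger direction y = down, tilted by tilt deg toward horizontal dir (az-90)"""
    a=np.radians(az);t=np.radians(tilt);z=np.array([np.cos(a),np.sin(a),0]);d=np.array([np.sin(a),-np.cos(a),0])
    y=np.sin(t)*d+np.array([0,0,-np.cos(t)]);return np.stack([np.cross(y,z),y,z],1)
E
python3 - <<'E'
from h import *
c=cams.get_calibration("wrist");o,r=st();T=np.array(c["world_from_camera"])
print("cam in tool",np.round(r.T@(T[:3,3]-o["eef_pos"]),3),np.round(r.T@T[:3,:3],2).tolist(),c["fx"])
rows([.505,.17,.21],tool(6.3,45),20,.0854)
E
```

```text
t 0.1 p [ 0.2371 -0.468   0.2106] F [ 0.7 -1.1  0.3] op 0.0855
[[-0.892 -0.     0.452]
 [-0.452  0.001 -0.892]
 [-0.    -1.    -0.001]]
q [-1.24  0.29 -0.15  1.13  0.    1.43]
cam in tool [-0.075 -0.163 -0.   ] [[-0.0, 0.96, 0.29], [0.0, -0.29, 0.96], [1.0, 0.0, -0.0]] 376.64516847535936
rot deg 81.2 dist 0.691937213872672
0.0854,-0.0264,0.0001,-0.0224,1.36,-3.28,-1.96,0.0854,-0.0276,-0.0014,-0.0208,1.36,-3.28,-1.96,0.0854,-0.0287,-0.0028,-0.0192,1.36,-3.28,-1.96,0.0854,-0.0296,-0.0043,-0.0174,1.36,-3.28,-1.96,0.0854,-0.0304,-0.0057,-0.0156,1.36,-3.28,-1.96,0.0854,-0.031,-0.0071,-0.0137,1.36,-3.28,-1.96,0.0854,-0.0314,-0.0084,-0.0117,1.36,-3.28,-1.96,0.0854,-0.0317,-0.0098,-0.0097,1.36,-3.28,-1.96,0.0854,-0.0319,-0.0111,-0.0076,1.36,-3.28,-1.96,0.0854,-0.0319,-0.0123,-0.0055,1.36,-3.28,-1.96,0.0854,-0.0317,-0.0135,-0.0034,1.36,-3.28,-1.96,0.0854,-0.0313,-0.0147,-0.0012,1.36,-3.28,-1.96,0.0854,-0.0308,-0.0157,0.0009,1.36,-3.28,-1.96,0.0854,-0.0301,-0.0167,0.003,1.36,-3.28,-1.96,0.0854,-0.0293,-0.0177,0.0051,1.36,-3.28,-1.96,0.0854,-0.0283,-0.0185,0.0072,1.36,-3.28,-1.96,0.0854,-0.0272,-0.0193,0.0093,1.36,-3.28,-1.96,0.0854,-0.026,-0.0199,0.0113,1.36,-3.28,-1.96,0.0854,-0.0246,-0.0205,0.0132,1.36,-3.28,-1.96,0.0854,-0.023,-0.021,0.015,1.36,-3.28,-1.96
```

```bash
python3 - <<'E'
from h import *
rows([.511,.095,.13],tool(186.3,-45),20,.0854)
E
```

```text
rot deg 116.5 dist 0.6312338220627817
0.0854,-0.0249,0.0041,-0.0189,2.16,5.2,1.5,0.0854,-0.023,0.0039,-0.0212,2.16,5.2,1.5,0.0854,-0.0209,0.0037,-0.0234,2.16,5.2,1.5,0.0854,-0.0186,0.0033,-0.0253,2.16,5.2,1.5,0.0854,-0.0161,0.0027,-0.027,2.16,5.2,1.5,0.0854,-0.0135,0.0021,-0.0284,2.16,5.2,1.5,0.0854,-0.0109,0.0013,-0.0296,2.16,5.2,1.5,0.0854,-0.0081,0.0004,-0.0305,2.16,5.2,1.5,0.0854,-0.0053,-0.0006,-0.0311,2.16,5.2,1.5,0.0854,-0.0025,-0.0017,-0.0314,2.16,5.2,1.5,0.0854,0.0003,-0.0028,-0.0314,2.16,5.2,1.5,0.0854,0.003,-0.004,-0.0312,2.16,5.2,1.5,0.0854,0.0057,-0.0053,-0.0306,2.16,5.2,1.5,0.0854,0.0083,-0.0066,-0.0297,2.16,5.2,1.5,0.0854,0.0108,-0.008,-0.0286,2.16,5.2,1.5,0.0854,0.0131,-0.0093,-0.0272,2.16,5.2,1.5,0.0854,0.0152,-0.0107,-0.0255,2.16,5.2,1.5,0.0854,0.0171,-0.012,-0.0236,2.16,5.2,1.5,0.0854,0.0189,-0.0134,-0.0215,2.16,5.2,1.5,0.0854,0.0203,-0.0146,-0.0192,2.16,5.2,1.5
```

>>> arm_command(increments=[0.0854,-0.0249,0.0041,-0.0189,2.16,5.2,1.5,0.0854,-0.023,0.0039,-0.0212,2.16,5.2,1.5,0.0854,-0.0209,0.0037,-0.0234,2.16,5.2,1.5,0.0854,-0.0186,0.0033,-0.0253,2.16,5.2,1.5,0.0854,-0.0161,0.0027,-0.027,2.16,5.2,1.5,0.0854,-0.0135,0.0021,-0.0284,2.16,5.2,1.5,0.0854,-0.0109,0.0013,-0.0296,2.16,5.2,1.5,0.0854,-0.0081,0.0004,-0.0305,2.16,5.2,1.5,0.0854,-0.0053,-0.0006,-0.0311,2.16,5.2,1.5,0.0854,-0.0025,-0.0017,-0.0314,2.16,5.2,1.5,0.0854,0.0003,-0.0028,-0.0314,2.16,5.2,1.5,0.0854,0.003,-0.004,-0.0312,2.16,5.2,1.5,0.0854,0.0057,-0.0053,-0.0306,2.16,5.2,1.5,0.0854,0.0083,-0.0066,-0.0297,2.16,5.2,1.5,0.0854,0.0108,-0.008,-0.0286,2.16,5.2,1.5,0.0854,0.0131,-0.0093,-0.0272,2.16,5.2,1.5,0.0854,0.0152,-0.0107,-0.0255,2.16,5.2,1.5,0.0854,0.0171,-0.012,-0.0236,2.16,5.2,1.5,0.0854,0.0189,-0.0134,-0.0215,2.16,5.2,1.5,0.0854,0.0203,-0.0146,-0.0192,2.16,5.2,1.5])

```text
t: 1.77
eef_pos: [0.2189, -0.1844, 0.1576]
ee_rot: [-1.625, -1.42, 1.934]
force: [7.3, 9.2, 1.0]
opening: 0.0854
```

```bash
python3 - <<'E'
from h import *
st()
im,p,c=cloud("wrist");g=(255*(im/255.)**.5).astype(np.uint8);cv2.imwrite("pics/w1.png",g);np.save("w",p)
E
```

```text
t 1.77 p [ 0.2189 -0.1844  0.1576] F [7.3 9.2 1. ] op 0.0854
[[-0.351  0.38  -0.856]
 [ 0.702 -0.498 -0.509]
 [-0.619 -0.78  -0.093]]
q [-1.11 -0.91 -1.3   0.51  0.12  3.14]
```

View pics/w1.png

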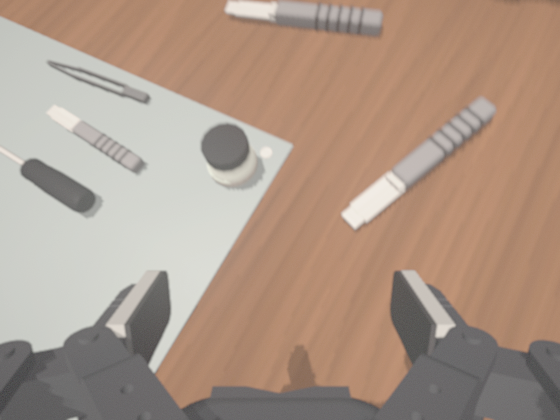

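The wrist picture shows only tools and jar (230,155): the last joint ran into its limit because the turn went the wrong way. Nothing was touched. I'll unwind in stages.

```bash
python3 - <<'E'
from h import *
s=rows([.36,-.15,.28],tool(-50,0),16,.0854)
s=rows([.45,0.03,.25],tool(70,0),18,.0854,s)
s=rows([.511,.095,.13],tool(186.3,-45),20,.0854,s)
E
```

```text
rot deg 106.9 dist 0.1930551190094864
0.0854,-0.0063,-0.0038,-0.0095,-1.83,-6.1,-2.03,0.0854,-0.0072,-0.0038,-0.0089,-1.83,-6.1,-2.03,0.0854,-0.008,-0.0038,-0.0083,-1.83,-6.1,-2.03,0.0854,-0.0087,-0.0038,-0.0075,-1.83,-6.1,-2.03,0.0854,-0.0093,-0.0039,-0.0067,-1.83,-6.1,-2.03,0.0854,-0.0098,-0.004,-0.0058,-1.83,-6.1,-2.03,0.0854,-0.0102,-0.0042,-0.0048,-1.83,-6.1,-2.03,0.0854,-0.0105,-0.0044,-0.0039,-1.83,-6.1,-2.03,0.0854,-0.0107,-0.0047,-0.0029,-1.83,-6.1,-2.03,0.0854,-0.0108,-0.005,-0.0019,-1.83,-6.1,-2.03,0.0854,-0.0108,-0.0054,-0.0009,-1.83,-6.1,-2.03,0.0854,-0.0106,-0.0057,0,-1.83,-6.1,-2.03,0.0854,-0.0104,-0.0061,0.001,-1.83,-6.1,-2.03,0.0854,-0.01,-0.0065,0.0019,-1.83,-6.1,-2.03,0.0854,-0.0095,-0.0069,0.0027,-1.83,-6.1,-2.03,0.0854,-0.0089,-0.0074,0.0034,-1.83,-6.1,-2.03
rot deg 120.0 dist 0.20346989949375804
0.0854,-0.0103,0.0017,-0.0044,-0,-6.67,-0,0.0854,-0.0107,0.0017,-0.0032,-0,-6.67,-0,0.0854,-0.011,0.0017,-0.002,-0,-6.67,-0,0.0854,-0.0112,0.0017,-0.0007,-0,-6.67,-0,0.0854,-0.0112,0.0017,0.0006,-0,-6.67,-0,0.0854,-0.011,0.0017,0.0019,-0,-6.67,-0,0.0854,-0.0107,0.0017,0.
[... 696 characters left out ...]
,0.0039,-2.26,-5.47,1.41,0.0854,0.0043,0.0048,0.0037,-2.26,-5.47,1.41,0.0854,0.0048,0.0046,0.0035,-2.26,-5.47,1.41,0.0854,0.0052,0.0043,0.0032,-2.26,-5.47,1.41,0.0854,0.0056,0.0041,0.0028,-2.26,-5.47,1.41,0.0854,0.006,0.0038,0.0024,-2.26,-5.47,1.41,0.0854,0.0063,0.0036,0.002,-2.26,-5.47,1.41,0.0854,0.0065,0.0034,0.0015,-2.26,-5.47,1.41,0.0854,0.0067,0.0032,0.001,-2.26,-5.47,1.41,0.0854,0.0068,0.003,0.0005,-2.26,-5.47,1.41,0.0854,0.0069,0.0028,-0.0001,-2.26,-5.47,1.41,0.0854,0.007,0.0026,-0.0006,-2.26,-5.47,1.41,0.0854,0.0069,0.0025,-0.0012,-2.26,-5.47,1.41,0.0854,0.0069,0.0024,-0.0018,-2.26,-5.47,1.41,0.0854,0.0067,0.0023,-0.0023,-2.26,-5.47,1.41,0.0854,0.0065,0.0022,-0.0029,-2.26,-5.47,1.41
```

>>> arm_command(increments=[0.0854,-0.0063,-0.0038,-0.0095,-1.83,-6.1,-2.03,0.0854,-0.0072,-0.0038,-0.0089,-1.83,-6.1,-2.03,0.0854,-0.008,-0.0038,-0.0083,-1.83,-6.1,-2.03,0.0854,-0.0087,-0.0038,-0.0075,-1.83,-6.1,-2.03,0.0854,-0.0093,-0.0039,-0.0067,-1.83,-6.1,-2.03,0.0854,-0.0098,-0.004,-0.0058,-1.83,-6.1,-2.03,0.0854,-0.0102,-0.0042,-0.0048,-1.83,-6.1,-2.03,0.0854,-0.0105,-0.0044,-0.0039,-1.83,-6.1,-2.03,0.0854,-0.0107,-0.0047,-0.0029,-1.83,-6.1,-2.03,0.0854,-0.0108,-0.005,-0.0019,-1.83,-6.1,-2.03,0.0854,-0.0108,-0.0054,-0.0009,-1.83,-6.1,-2.03,0.0854,-0.0106,-0.0057,0,-1.83,-6.1,-2.03,0.0854,-0.0104,-0.0061,0.001,-1.83,-6.1,-2.03,0.0854,-0.01,-0.0065,0.0019,-1.83,-6.1,-2.03,0.0854,-0.0095,-0.0069,0.0027,-1.83,-6.1,-2.03,0.0854,-0.0089,-0.0074,0.0034,-1.83,-6.1,-2.03])

```text
t: 3.15
eef_pos: [0.364, -0.1486, 0.2841]
ee_rot: [-0.682, 1.791, -1.82]
force: [-0.7, -0.1, -0.2]
opening: 0.0852
```

>>> arm_command(increments=[0.0854,-0.0103,0.0017,-0.0044,0,-6.67,0,0.0854,-0.0107,0.0017,-0.0032,0,-6.67,0,0.0854,-0.011,0.0017,-0.002,0,-6.67,0,0.0854,-0.0112,0.0017,-0.0007,0,-6.67,0,0.0854,-0.0112,0.0017,0.0006,0,-6.67,0,0.0854,-0.011,0.0017,0.0019,0,-6.67,0,0.0854,-0.0107,0.0017,0.0032,0,-6.67,0,0.0854,-0.0103,0.0017,0.0044,0,-6.67,0,0.0854,-0.0097,0.0017,0.0056,0,-6.67,0,0.0854,-0.009,0.0017,0.0067,0,-6.67,0,0.0854,-0.0081,0.0017,0.0077,0,-6.67,0,0.0854,-0.0072,0.0017,0.0086,0,-6.67,0,0.0854,-0.0062,0.0017,0.0093,0,-6.67,0,0.0854,-0.005,0.0017,0.01,0,-6.67,0,0.0854,-0.0038,0.0017,0.0105,0,-6.67,0,0.0854,-0.0026,0.0017,0.0109,0,-6.67,0,0.0854,-0.0013,0.0017,0.0111,0,-6.67,0,0.0854,0,0.0017,0.0112,0,-6.67,0])

```text
t: 4.65
eef_pos: [0.4515, 0.0333, 0.2506]
ee_rot: [-1.57, 0.252, -0.263]
force: [-0.4, -0.2, -0.1]
opening: 0.0856
```

```bash
python3 - <<'E'
from h import *
st()
s=rows([.511,.095,.13],tool(186.3,-45),20,.0854)
E
```

```text
t 4.65 p [0.4515 0.0333 0.2506] F [-0.4 -0.2 -0.1] op 0.0856
[[ 0.947  0.004  0.322]
 [-0.322 -0.015  0.947]
 [ 0.009 -1.    -0.013]]
q [-0.08  0.13 -0.26  1.18 -0.02  0.25]
rot deg 120.4 dist 0.1479760824364319
0.0854,0.0018,0.006,0.004,-2.19,-5.43,1.4,0.0854,0.0023,0.0058,0.004,-2.19,-5.43,1.4,0.0854,0.0028,0.0056,0.004,-2.19,-5.43,1.4,0.0854,0.0033,0.0054,0.0039,-2.19,-5.43,1.4,0.0854,0.0038,0.0051,0.0038,-2.19,-5.43,1.4,0.0854,0.0043,0.0049,0.0036,-2.19,-5.43,1.4,0.0854,0.0047,0.0046,0.0033,-2.19,-5.43,1.4,0.0854,0.0051,0.0044,0.003,-2.19,-5.43,1.4,0.0854,0.0055,0.0042,0.0027,-2.19,-5.43,1.4,0.0854,0.0058,0.0039,0.0023,-2.19,-5.43,1.4,0.0854,0.0061,0.0037,0.0019,-2.19,-5.43,1.4,0.0854,0.0064,0.0035,0.0014,-2.19,-5.43,1.4,0.0854,0.0066,0.0033,0.0009,-2.19,-5.43,1.4,0.0854,0.0067,0.0031,0.0004,-2.19,-5.43,1.4,0.0854,0.0068,0.0029,-0.0001,-2.19,-5.43,1.4,0.0854,0.0068,0.0028,-0.0006,-2.19,-5.43,1.4,0.0854,0.0068,0.0026,-0.0012,-2.19,-5.43,1.4,0.0854,0.0067,0.0025,-0.0017,-2.19,-5.43,1.4,0.0854,0.0066,0.0024,-0.0023,-2.19,-5.43,1.4,0.0854,0.0064,0.0024,-0.0028,-2.19,-5.43,1.4
```

>>> arm_command(increments=[0.0854,0.0018,0.006,0.004,-2.19,-5.43,1.4,0.0854,0.0023,0.0058,0.004,-2.19,-5.43,1.4,0.0854,0.0028,0.0056,0.004,-2.19,-5.43,1.4,0.0854,0.0033,0.0054,0.0039,-2.19,-5.43,1.4,0.0854,0.0038,0.0051,0.0038,-2.19,-5.43,1.4,0.0854,0.0043,0.0049,0.0036,-2.19,-5.43,1.4,0.0854,0.0047,0.0046,0.0033,-2.19,-5.43,1.4,0.0854,0.0051,0.0044,0.003,-2.19,-5.43,1.4,0.0854,0.0055,0.0042,0.0027,-2.19,-5.43,1.4,0.0854,0.0058,0.0039,0.0023,-2.19,-5.43,1.4,0.0854,0.0061,0.0037,0.0019,-2.19,-5.43,1.4,0.0854,0.0064,0.0035,0.0014,-2.19,-5.43,1.4,0.0854,0.0066,0.0033,0.0009,-2.19,-5.43,1.4,0.0854,0.0067,0.0031,0.0004,-2.19,-5.43,1.4,0.0854,0.0068,0.0029,-0.0001,-2.19,-5.43,1.4,0.0854,0.0068,0.0028,-0.0006,-2.19,-5.43,1.4,0.0854,0.0068,0.0026,-0.0012,-2.19,-5.43,1.4,0.0854,0.0067,0.0025,-0.0017,-2.19,-5.43,1.4,0.0854,0.0066,0.0024,-0.0023,-2.19,-5.43,1.4,0.0854,0.0064,0.0024,-0.0028,-2.19,-5.43,1.4])

```text
t: 6.32
eef_pos: [0.5111, 0.0953, 0.1295]
ee_rot: [-1.747, -0.841, 1.832]
force: [-0.9, 0.6, -0.0]
opening: 0.0855
```

```bash
python3 - <<'E'
from h import *
st()
im,p,c=cloud("wrist");g=(255*(im/255.)**.45).astype(np.uint8);cv2.imwrite("pics/w2.png",g);np.save("w",p)
z=p[...,2];m=(z>.035)&(z<.052)&(abs(p[...,0]-.52)<.06)&(abs(p[...,1]-.017)<.06)
q=p[m];print(len(q),cv2.minAreaRect(q[:,:2].astype(np.float32)*1000),np.nanmedian(q[:,2]))
E
```

```text
t 6.32 p [0.5111 0.0953 0.1295] F [-0.9  0.6 -0. ] op 0.0855
[[-0.079  0.077 -0.994]
 [ 0.704 -0.702 -0.11 ]
 [-0.706 -0.708  0.002]]
q [ 0.48  0.64 -0.11  1.17 -0.72 -1.07]
8399 ((517.650146484375, 17.85598373413086), (62.09685134887695, 85.48283386230469), 6.556497573852539) 0.04687402461784346
```

View pics/w2.png

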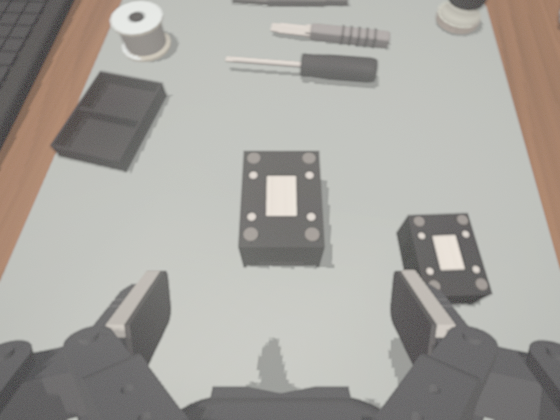

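The wrist view shows the unit at (281,205), axis-aligned to the jaws, with its +y end face at rows 240–262. I'll check that face for the slot numerically.

```bash
python3 - <<'E'
from h import *
g=cv2.imread("pics/w2.png").astype(float).mean(2);p=np.load("w.npy")
for v in range(236,268,1): print(v,g[v,244:322:6].astype(int), np.round(p[v,282]*1000,1),np.round(p[v,250]*1000,1))
E
```

```text
236 [152 165 154 113 114 115 111 114 114 114 123 161 162] [513.5  51.9  47.1] [536.1  55.5  49.1]
237 [146 163 144 114 115 114 114 113 113 115 119 163 161] [513.4  53.   48. ] [535.8  56.8  50.3]
238 [134 164 131 117 112 113 113 112 113 112 112 163 155] [513.4  53.3  46.8] [535.8  57.   49.1]
239 [123 160 120 114 116 112 113 112 113 113 111 156 143] [513.2  54.4  47.6] [535.7  57.7  48.9]
240 [118 146 118 116 116 116 113 113 115 113 113 142 127] [513.2  54.8  46.8] [535.7  58.1  48. ]
241 [117 129 115 115 115 114 113 112 110 111 113 125 113] [513.1  55.2  45.7] [535.9  57.9  45.6]
242 [119 115 118 115 114 117 113 115 113 113 113 115 113] [513.   56.2  46.3] [535.5  59.5  47.7]
243 [119 114 116 115 115 115 114 113 112 114 113 113 115] [512.9  57.4  47.4] [535.5  59.8  46.5]
244 [118 116 116 117 114 115 114 114 114 115 114 116 113] [512.8  57.7  46.5] [535.4  60.7  46.8]
245 [119 120 116 116 114 115 113 115 114 113 114 113 112] [512.7  58.7  47. ] [535.3  61.2  46.4]
246 [115 115 115 113 114 115 111 110 110 110 110 111 112] [512.7  59.1  46. ] [535.1  62.5  47.7]
247 [113 109 109 110 1
[... 1359 characters left out ...]
106 104 109 107 108 107 103 104 108 103 101 102] [512.2  59.5  15.8] [537.   62.6  15.9]
262 [107 105 104 113 111 111 110 111 105 108 102 100 101] [512.4  57.1   6.6] [537.3  62.1  12.2]
263 [105 107 108 110 112 108 109 110 110 107 102 103 101] [512.3  58.1   7.2] [537.4  62.4  10.6]
264 [110 112 111 113 115 112 113 112 113 112 108 107 107] [512.2  58.4   5.4] [537.7  62.    7. ]
265 [114 137 133 131 134 131 130 128 128 129 127 128 113] [512.2  58.3   2.8] [538.3  60.8   0.8]
266 [137 167 161 151 154 163 160 149 147 163 153 150 127] [512.1  58.7   1.6] [5.382e+02 6.150e+01 5.000e-01]
267 [167 189 186 170 169 188 183 169 157 187 175 169 153] [512.   59.7   1.9] [5.381e+02 6.230e+01 4.000e-01]
```

The slot is confirmed on the +y face: at columns 262–300 the depth and shade jump at z = 16 mm, over about 36 mm width. So own x points to world -y. I'll grasp from the +y side at 45°.

```bash
python3 - <<'E'
from h import *
s=rows([.5198,.0015,.011],tool(186.3,-45),12,.0854)
E
```

```text
rot deg 0.6 dist 0.15054654482678156
x12 [0.0854, 0.0013, 0.0125, 0.0, 0.0, 0.05, -0.0]
```

>>> arm_command(increments=[0.0854,0.0013,0.0125,0,0,0.05,0,0.0854,0.0013,0.0125,0,0,0.05,0,0.0854,0.0013,0.0125,0,0,0.05,0,0.0854,0.0013,0.0125,0,0,0.05,0,0.0854,0.0013,0.0125,0,0,0.05,0,0.0854,0.0013,0.0125,0,0,0.05,0,0.0854,0.0013,0.0125,0,0,0.05,0,0.0854,0.0013,0.0125,0,0,0.05,0,0.0854,0.0013,0.0125,0,0,0.05,0,0.0854,0.0013,0.0125,0,0,0.05,0,0.0854,0.0013,0.0125,0,0,0.05,0,0.0854,0.0013,0.0125,0,0,0.05,0,0.0854,0,0,0,0,0,0,0.045,0,0,0,0,0,0,0.045,0,0,0,0,0,0,0.045,0,0,0,0,0,0,0.045,0,0,0,0,0,0,0.045,0,0,0,0,0,0,0.045,0,0,0,0,0,0,0.045,0,0,0,0,0,0])

```text
t: 8.03
eef_pos: [0.5206, 0.0002, 0.0137]
ee_rot: [-1.756, -0.832, 1.814]
force: [-2.3, 5.1, 7.3]
opening: 0.061
```

```bash
python3 - <<'E'
from h import *
o,r=st()
p=o["eef_pos"];c0=np.array([.518,.0175,.026])
# rotate unit +90deg about own jaw axis (world rotation about (.994,.11,0)); keep tcp offset fixed in tool
off=r.T@(c0-p);print("unit centre in tool",off)
Rt=tool(186.3,45)
c1=np.array([.516,.037,.064])
s=rows(p+[0,0,.02],r,4,.045)
cm=np.array([.517,.027,.064]);R1=tool(186.3,45)
# rotate about moving centre: two halves
for k in(1,2):
    f=k/2;Rk=(R.from_matrix(r)*R.from_rotvec((R.from_matrix(r).inv()*R.from_matrix(R1)).as_rotvec()*f)).as_matrix()
    ck=c0*[1,1,0]+np.array([-.002,.02,0])*f+[0,0,.062]
    s=rows(ck-Rk@off,Rk,8,.045,s)
s=rows(np.array([.516,.0375,.0445])-R1@off,R1,6,.045,s)
E
```

```text
t 8.03 p [5.206e-01 2.000e-04 1.370e-02] F [-2.3  5.1  7.3] op 0.061
[[-0.063  0.073 -0.995]
 [ 0.707 -0.701 -0.096]
 [-0.705 -0.71  -0.008]]
q [ 0.32  0.71 -0.36  0.71 -0.76 -1.26]
unit centre in tool [ 0.00371262 -0.02101799  0.0008354 ]
rot deg 0.0 dist 0.019999999999999997
x4 [0.045, -0.0035, -0.0035, -0.0, 0.0, -0.0, 0.0]
rot deg 44.9 dist 0.024906507338001458
0.045,0.0015,-0.0027,0,0.03,-0.05,-5.61,0.045,0.0017,-0.0026,0,0.03,-0.05,-5.61,0.045,0.002,-0.0024,0,0.03,-0.05,-5.61,0.045,0.0022,-0.0022,0,0.03,-0.05,-5.61,0.045,0.0024,-0.002,0,0.03,-0.05,-5.61,0.045,0.0026,-0.0017,0,0.03,-0.05,-5.61,0.045,0.0027,-0.0015,-0,0.03,-0.05,-5.61,0.045,0.0029,-0.0012,-0,0.03,-0.05,-5.61
rot deg 44.9 dist 0.026209756321417532
0.045,0.0032,-0.0004,0,0.03,-0.05,-5.61,0.045,0.0033,-0.0001,0,0.03,-0.05,-5.61,0.045,0.0033,0.0002,0,0.03,-0.05,-5.61,0.045,0.0032,0.0005,0,0.03,-0.05,-5.61,0.045,0.0032,0.0008,-0,0.03,-0.05,-5.61,0.045,0.0031,0.0011,-0,0.03,-0.05,-5.61,0.045,0.0029,0.0014,-0,0.03,-0.05,-5.61,0.045,0.0028,0.0017,-0,0.03,-0.05,-5.61
rot deg 0.0 dist 0.017499999999999995
x6 [0.045, -0.0021, 0.0021, -0.0, -0.0, -0.0, -0.0]
```

>>> arm_command(increments=[0.045,-0.0037,-0.0037,0,0,0,0,0.045,-0.0037,-0.0037,0,0,0,0,0.045,-0.0037,-0.0037,0,0,0,0,0.045,-0.0037,-0.0037,0,0,0,0,0.045,0.0015,-0.0027,0,0.03,-0.05,-5.61,0.045,0.0017,-0.0026,0,0.03,-0.05,-5.61,0.045,0.002,-0.0024,0,0.03,-0.05,-5.61,0.045,0.0022,-0.0022,0,0.03,-0.05,-5.61,0.045,0.0024,-0.002,0,0.03,-0.05,-5.61,0.045,0.0026,-0.0017,0,0.03,-0.05,-5.61,0.045,0.0027,-0.0015,0,0.03,-0.05,-5.61,0.045,0.0029,-0.0012,0,0.03,-0.05,-5.61,0.045,0.0032,-0.0004,0,0.03,-0.05,-5.61,0.045,0.0033,-0.0001,0,0.03,-0.05,-5.61,0.045,0.0033,0.0002,0,0.03,-0.05,-5.61,0.045,0.0032,0.0005,0,0.03,-0.05,-5.61,0.045,0.0032,0.0008,0,0.03,-0.05,-5.61,0.045,0.0031,0.0011,0,0.03,-0.05,-5.61,0.045,0.0029,0.0014,0,0.03,-0.05,-5.61,0.045,0.0028,0.0017,0,0.03,-0.05,-5.61])

```text
t: 9.7
eef_pos: [0.5154, 0.0476, 0.0454]
ee_rot: [-0.536, -1.523, 0.696]
force: [-0.3, -0.0, -4.6]
opening: 0.0611
```

```bash
python3 - <<'E'
from h import *
o,r=st();off=[.0037,-.021,.0008];print("centre",o["eef_pos"]+r@off)
im,p,c=cloud("side");cv2.imwrite("pics/s2.png",cv2.resize((255*(im/255.)**.5).astype(np.uint8)[60:300,180:500],(800,600)))
E
```

```text
t 9.7 p [0.5154 0.0476 0.0454] F [-0.3 -0.  -4.6] op 0.0611
[[-0.076 -0.076 -0.994]
 [ 0.702  0.704 -0.107]
 [ 0.708 -0.707 -0.   ]]
q [-0.47  0.76 -0.18  1.14  0.63 -2.32]
centre [0.51595936 0.03533717 0.06289288]
```

View pics/s2.png

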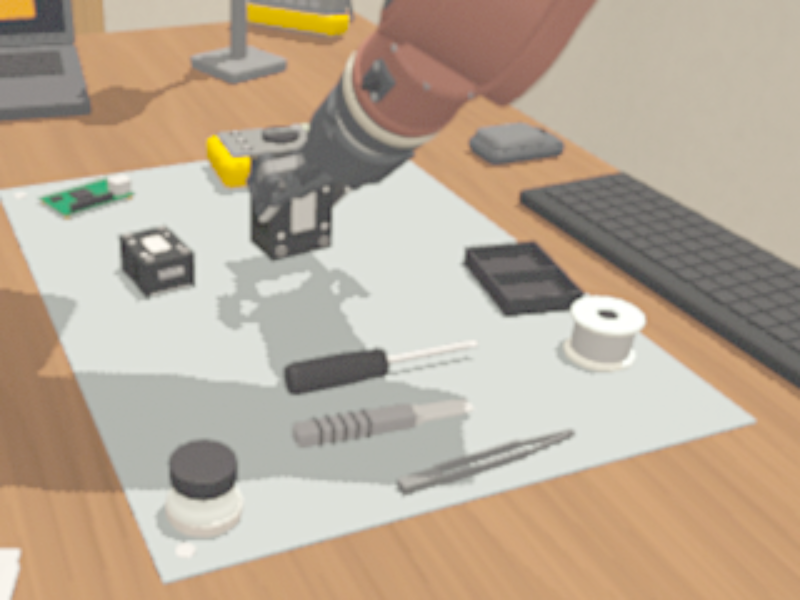

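The picture shows the unit (290,215) upright in the jaws with its feet facing -y. I'll lower it, let it rest, then release.

>>> arm_command(increments=[0.045,-0.0023,0.0023,0,0,0,0,0.045,-0.0023,0.0023,0,0,0,0,0.045,-0.0023,0.0023,0,0,0,0,0.045,-0.0023,0.0023,0,0,0,0,0.045,-0.0023,0.0023,0,0,0,0,0.045,-0.0023,0.0023,0,0,0,0,0.045,0,0,0,0,0,0,0.045,0,0,0,0,0,0,0.045,0,0,0,0,0,0,0.045,0,0,0,0,0,0])

```text
t: 10.58
eef_pos: [0.5152, 0.049, 0.0276]
ee_rot: [-0.537, -1.521, 0.697]
force: [-3.6, -7.1, 18.6]
opening: 0.0607
```

```bash
python3 - <<'E'
from h import *
o,r=st();off=[.0037,-.021,.0008];print("centre",o["eef_pos"]+r@off)
E
```

```text
t 10.58 p [0.5152 0.049  0.0276] F [-3.6 -7.1 18.6] op 0.0607
[[-0.075 -0.076 -0.994]
 [ 0.704  0.703 -0.107]
 [ 0.707 -0.707  0.001]]
q [-0.47  0.78 -0.19  1.1   0.63 -2.31]
centre [0.51569711 0.03677196 0.04510673]
```

```bash
python3 - <<'E'
from h import *
o,r=st();c=np.array([.5158,.037,.0435])
s=rows(o["eef_pos"]-.095*r[:,1],r,6,.0854)
Rt=tool(186.2,-45)
s=rows(c-.11*Rt[:,1],Rt,18,.0854,s)
s=rows(c+.020*Rt[:,1]-Rt[:,0]*.0,Rt,10,.0854,s)
E
```

```text
t 10.58 p [0.5152 0.049  0.0276] F [-3.6 -7.1 18.6] op 0.0607
[[-0.075 -0.076 -0.994]
 [ 0.704  0.703 -0.107]
 [ 0.707 -0.707  0.001]]
q [-0.47  0.78 -0.19  1.1   0.63 -2.31]
rot deg 0.0 dist 0.095
x6 [0.0854, 0.0, -0.0158, 0.0, -0.0, -0.0, -0.0]
rot deg 90.0 dist 0.13551905919177162
0.0854,0.0063,0.0042,0,-0,-0.01,5,0.0854,0.0066,0.0036,0,-0,-0.01,5,0.0854,0.0069,0.003,0,-0,-0.01,5,0.0854,0.0071,0.0024,0,-0,-0.01,5,0.0854,0.0073,0.0018,0,-0,-0.01,5,0.0854,0.0074,0.0011,0,-0,-0.01,5,0.0854,0.0075,0.0005,0,-0,-0.01,5,0.0854,0.0075,-0.0002,0,-0,-0.01,5,0.0854,0.0075,-0.0008,0,-0,-0.01,5,0.0854,0.0074,-0.0015,0,-0,-0.01,5,0.0854,0.0072,-0.0021,0,-0,-0.01,5,0.0854,0.007,-0.0027,0,-0,-0.01,5,0.0854,0.0068,-0.0033,0,-0,-0.01,5,0.0854,0.0064,-0.0039,0,-0,-0.01,5,0.0854,0.0061,-0.0045,0,-0,-0.01,5,0.0854,0.0057,-0.005,0,-0,-0.01,5,0.0854,0.0052,-0.0054,0,-0,-0.01,5,0.0854,0.0047,-0.0059,0,-0,-0.01,5
rot deg 0.0 dist 0.13
x10 [0.0854, 0.0, 0.013, 0.0, 0.0, 0.0, 0.0]
```

>>> arm_command(increments=[0.045,0.001,-0.001,0,0,0,0,0.045,0,0,0,0,0,0,0.0854,0,0,0,0,0,0,0.0854,0,0,0,0,0,0,0.0854,0,0,0,0,0,0,0.0854,0,0,0,0,0,0,0.0854,0,0,0,0,0,0,0.0854,0,-0.0158,0,0,0,0,0.0854,0,-0.0158,0,0,0,0,0.0854,0,-0.0158,0,0,0,0,0.0854,0,-0.0158,0,0,0,0,0.0854,0,-0.0158,0,0,0,0,0.0854,0,-0.0158,0,0,0,0])

```text
t: 11.67
eef_pos: [0.5221, -0.0183, 0.0942]
ee_rot: [-0.537, -1.521, 0.699]
force: [0.8, 0.3, 0.3]
opening: 0.0853
```

>>> arm_command(increments=[0.0854,0.0063,0.0042,0,0,0,5,0.0854,0.0066,0.0036,0,0,0,5,0.0854,0.0069,0.003,0,0,0,5,0.0854,0.0071,0.0024,0,0,0,5,0.0854,0.0073,0.0018,0,0,0,5,0.0854,0.0074,0.0011,0,0,0,5,0.0854,0.0075,0.0005,0,0,0,5,0.0854,0.0075,-0.0002,0,0,0,5,0.0854,0.0075,-0.0008,0,0,0,5,0.0854,0.0074,-0.0015,0,0,0,5,0.0854,0.0072,-0.0021,0,0,0,5,0.0854,0.007,-0.0027,0,0,0,5,0.0854,0.0068,-0.0033,0,0,0,5,0.0854,0.0064,-0.0039,0,0,0,5,0.0854,0.0061,-0.0045,0,0,0,5,0.0854,0.0057,-0.005,0,0,0,5,0.0854,0.0052,-0.0054,0,0,0,5,0.0854,0.0047,-0.0059,0,0,0,5])

```text
t: 13.17
eef_pos: [0.5081, 0.1153, 0.1207]
ee_rot: [-1.754, -0.836, 1.834]
force: [-0.7, -0.3, -0.5]
opening: 0.0853
```

```bash
python3 - <<'E'
from h import *
o,r=st()
for n in("wrist","scene"):
    im,p,c=cloud(n);z=p[...,2];cv2.imwrite(f"pics/{n}3.png",im)
    m=(z>.076)&(z<.092)&(abs(p[...,0]-.516)<.05)&(abs(p[...,1]-.037)<.05);q=p[m]
    print(n,len(q),cv2.minAreaRect(q[:,:2].astype(np.float32)*1000),np.nanmedian(q[:,2]))
c=np.array([.5158,.037,.0435]);Rt=tool(186.2,-45)
rows(c+.020*Rt[:,1],Rt,10,.0854)
E
```

```text
t 13.17 p [0.5081 0.1153 0.1207] F [-0.7 -0.3 -0.5] op 0.0853
[[-0.076  0.078 -0.994]
 [ 0.7   -0.706 -0.109]
 [-0.71  -0.704 -0.   ]]
q [ 0.52  0.68 -0.08  1.19 -0.71 -1.02]
wrist 5354 ((514.9503784179688, 39.418739318847656), (62.14265823364258, 46.72867202758789), 6.76160192489624) 0.08407658255533806
scene 641 ((518.1813354492188, 35.82254409790039), (66.8657455444336, 48.16267776489258), 7.106579303741455) 0.08416134249071172
rot deg 0.5 dist 0.12872995937861598
x10 [0.0854, -0.0004, 0.0129, -0.0001, -0.01, 0.04, -0.03]
```

>>> arm_command(increments=[0.0854,0,0.0128,0,0,0.04,0,0.0854,0,0.0128,0,0,0.04,0,0.0854,0,0.0128,0,0,0.04,0,0.0854,0,0.0128,0,0,0.04,0,0.0854,0,0.0128,0,0,0.04,0,0.0854,0,0.0128,0,0,0.04,0,0.0854,0,0.0128,0,0,0.04,0,0.0854,0,0.0128,0,0,0.04,0,0.0854,0,0.0128,0,0,0.04,0,0.0854,0,0.0128,0,0,0.04,0,0.0854,0,0,0,0,0,0,0.045,0,0,0,0,0,0,0.045,0,0,0,0,0,0,0.045,0,0,0,0,0,0,0.045,0,0,0,0,0,0,0.045,0,0,0,0,0,0,0.045,0,0,0,0,0,0,0.045,0,0,0,0,0,0])

```text
t: 14.77
eef_pos: [0.518, 0.0246, 0.0307]
ee_rot: [-1.756, -0.835, 1.825]
force: [0.1, 1.0, 7.5]
opening: 0.0611
```

```bash
python3 - <<'E'
from h import *
o,r=st()
p=o["eef_pos"];c0=np.array([.5158,.038,.044]);off=r.T@(c0-p);print("off",off)
R1=tool(186.0,45)
s=rows(p+[0,0,.014],r,3,.045)
for k in(1,2):
    f=k/2;Rk=(R.from_matrix(r)*R.from_rotvec((R.from_matrix(r).inv()*R.from_matrix(R1)).as_rotvec()*f)).as_matrix()
    ck=c0*[1,1,0]+[0,0,.060]+np.array([-.0,.012,0])*f
    s=rows(ck-Rk@off,Rk,8,.045,s)
E
```

```text
t 14.77 p [0.518  0.0246 0.0307] F [0.1 1.  7.5] op 0.0611
[[-0.07   0.077 -0.995]
 [ 0.703 -0.704 -0.104]
 [-0.708 -0.706 -0.004]]
q [ 0.37  0.71 -0.31  0.8  -0.75 -1.21]
off [ 0.00013043 -0.01901316  0.00076321]
rot deg 0.0 dist 0.014000000000000002
x3 [0.045, -0.0033, -0.0033, -0.0, -0.0, 0.0, -0.0]
rot deg 45.0 dist 0.019735479098585293
0.045,0.002,-0.0014,-0.0001,0.02,-0,-5.63,0.045,0.0022,-0.0012,-0.0001,0.02,-0,-5.63,0.045,0.0023,-0.001,-0.0001,0.02,-0,-5.63,0.045,0.0024,-0.0007,-0.0001,0.02,-0,-5.63,0.045,0.0024,-0.0005,-0.0001,0.02,-0,-5.63,0.045,0.0025,-0.0003,-0.0001,0.02,-0,-5.63,0.045,0.0025,-0,-0.0001,0.02,-0,-5.63,0.045,0.0025,0.0002,-0.0001,0.02,-0,-5.63
rot deg 45.0 dist 0.020229255093215888
0.045,0.0024,-0.0007,-0.0001,0.02,-0,-5.63,0.045,0.0025,-0.0004,-0.0001,0.02,-0,-5.63,0.045,0.0025,-0.0002,-0.0001,0.02,-0,-5.63,0.045,0.0025,0.0001,-0.0001,0.02,-0,-5.63,0.045,0.0025,0.0003,-0.0001,0.02,-0,-5.63,0.045,0.0025,0.0005,-0.0001,0.02,-0,-5.63,0.045,0.0024,0.0008,-0.0001,0.02,-0,-5.63,0.045,0.0023,0.001,-0.0001,0.02,-0,-5.63
```

>>> arm_command(increments=[0.045,-0.0034,-0.0034,0,0,0,0,0.045,-0.0034,-0.0034,0,0,0,0,0.045,-0.0034,-0.0034,0,0,0,0,0.045,0.002,-0.0014,-0.0001,0.02,0,-5.63,0.045,0.0022,-0.0012,-0.0001,0.02,0,-5.63,0.045,0.0023,-0.001,-0.0001,0.02,0,-5.63,0.045,0.0024,-0.0007,-0.0001,0.02,0,-5.63,0.045,0.0024,-0.0005,-0.0001,0.02,0,-5.63,0.045,0.0025,-0.0003,-0.0001,0.02,0,-5.63,0.045,0.0025,0,-0.0001,0.02,0,-5.63,0.045,0.0025,0.0002,-0.0001,0.02,0,-5.63,0.045,0.0024,-0.0007,-0.0001,0.02,0,-5.63,0.045,0.0025,-0.0004,-0.0001,0.02,0,-5.63,0.045,0.0025,-0.0002,-0.0001,0.02,0,-5.63,0.045,0.0025,0.0001,-0.0001,0.02,0,-5.63,0.045,0.0025,0.0003,-0.0001,0.02,0,-5.63,0.045,0.0025,0.0005,-0.0001,0.02,0,-5.63,0.045,0.0024,0.0008,-0.0001,0.02,0,-5.63,0.045,0.0023,0.001,-0.0001,0.02,0,-5.63])

```text
t: 16.35
eef_pos: [0.5158, 0.0622, 0.0466]
ee_rot: [-0.539, -1.521, 0.691]
force: [-0.4, 0.6, -5.1]
opening: 0.0611
```

```bash
python3 - <<'E'
from h import *
o,r=st();off=[.0001,-.019,.0008];c=o["eef_pos"]+r@off;print("centre",c)
rows(o["eef_pos"]+[0,0,.0262-c[2]],r,12,.045)
E
```

```text
t 16.35 p [0.5158 0.0622 0.0466] F [-0.4  0.6 -5.1] op 0.0611
[[-0.072 -0.072 -0.995]
 [ 0.702  0.705 -0.102]
 [ 0.709 -0.705 -0.   ]]
q [-0.45  0.75 -0.2   1.11  0.65 -2.29]
centre [0.51632161 0.0487726  0.06006719]
rot deg 0.0 dist 0.033867190671800176
x12 [0.045, -0.002, 0.002, 0.0, -0.0, -0.0, 0.0]
```

>>> arm_command(increments=[0.045,-0.002,0.002,0,0,0,0,0.045,-0.002,0.002,0,0,0,0,0.045,-0.002,0.002,0,0,0,0,0.045,-0.002,0.002,0,0,0,0,0.045,-0.002,0.002,0,0,0,0,0.045,-0.002,0.002,0,0,0,0,0.045,-0.002,0.002,0,0,0,0,0.045,-0.002,0.002,0,0,0,0,0.045,-0.002,0.002,0,0,0,0,0.045,-0.002,0.002,0,0,0,0,0.045,-0.002,0.002,0,0,0,0,0.045,-0.002,0.002,0,0,0,0,0.045,0,0,0,0,0,0,0.045,0,0,0,0,0,0])

```text
t: 17.52
eef_pos: [0.5152, 0.0632, 0.0147]
ee_rot: [-0.539, -1.518, 0.69]
force: [-5.7, -9.1, 29.0]
opening: 0.0612
```

```bash
python3 - <<'E'
from h import *
o,r=st();off=[.0001,-.019,.0008];c=o["eef_pos"]+r@off;print("centre",c)
E
```

```text
t 17.52 p [0.5152 0.0632 0.0147] F [-5.7 -9.1 29. ] op 0.0612
[[-0.069 -0.072 -0.995]
 [ 0.702  0.705 -0.1  ]
 [ 0.709 -0.705  0.002]]
q [-0.45  0.79 -0.21  1.05  0.65 -2.29]
centre [0.51575245 0.04974853 0.02819259]
```

>>> arm_command(increments=[0.045,0.0013,-0.0013,0,0,0,0,0.045,0,0,0,0,0,0,0.0854,0,0,0,0,0,0,0.0854,0,0,0,0,0,0,0.0854,0,0,0,0,0,0,0.0854,0,0,0,0,0,0,0.0854,0,0,0,0,0,0,0.0854,0,-0.0158,0,0,0,0,0.0854,0,-0.0158,0,0,0,0,0.0854,0,-0.0158,0,0,0,0,0.0854,0,-0.0158,0,0,0,0,0.0854,0,-0.0158,0,0,0,0,0.0854,0,-0.0158,0,0,0,0,0.0854,0,-0.0158,0,0,0,0,0.0854,0,-0.0158,0,0,0,0])

```text
t: 18.77
eef_pos: [0.5243, -0.0262, 0.1036]
ee_rot: [-0.539, -1.519, 0.694]
force: [0.0, -0.4, 0.8]
opening: 0.0853
```

```bash
python3 - <<'E'
from h import *
o,r=st()
out=[]
for n in("wrist","scene","side"):
    im,p,c=cloud(n);z=p[...,2];np.save(n+"4",p);cv2.imwrite(f"pics/{n}4.png",im)
    m=(z>.035)&(z<.058)&(abs(p[...,0]-.516)<.06)&(abs(p[...,1]-.05)<.065);q=p[m]
    A=np.c_[q[:,:2]-[.516,.05],np.ones(len(q))];k=np.linalg.lstsq(A,q[:,2],rcond=None)[0]
    print(n,len(q),cv2.minAreaRect(q[:,:2].astype(np.float32)*1000),np.nanmedian(q[:,2]),"tilt",k)
    ys,xs=np.nonzero(m);a,b=int(xs.mean()),int(ys.mean());w=im[max(b-70,0):b+70,max(a-66,0):a+67]
    out.append(cv2.resize((255*(w/255.)**.45).astype(np.uint8),(266,400),interpolation=2))
cv2.imwrite("pics/u4.png",np.hstack(out))
E
```

```text
t 18.77 p [ 0.5243 -0.0262  0.1036] F [ 0.  -0.4  0.8] op 0.0853
[[-0.071 -0.074 -0.995]
 [ 0.703  0.704 -0.103]
 [ 0.707 -0.707  0.002]]
q [-0.57  0.76 -0.    1.38  0.58 -2.42]
wrist 6096 ((518.443115234375, 47.0822868347168), (62.052085876464844, 87.04488372802734), 6.132480621337891) 0.05051279482287544 tilt [-0.00735428  0.08650772  0.05022397]
scene 1337 ((518.6744995117188, 49.35598373413086), (66.95818328857422, 83.89468383789062), 6.025479316711426) 0.04685132146844451 tilt [-0.0455154  -0.01208564  0.04653327]
side 584 ((514.3262329101562, 49.77031707763672), (64.26800537109375, 87.57263946533203), 5.897068023681641) 0.04739713130192308 tilt [0.04294595 0.04145856 0.04652399]
```

View pics/u4.png

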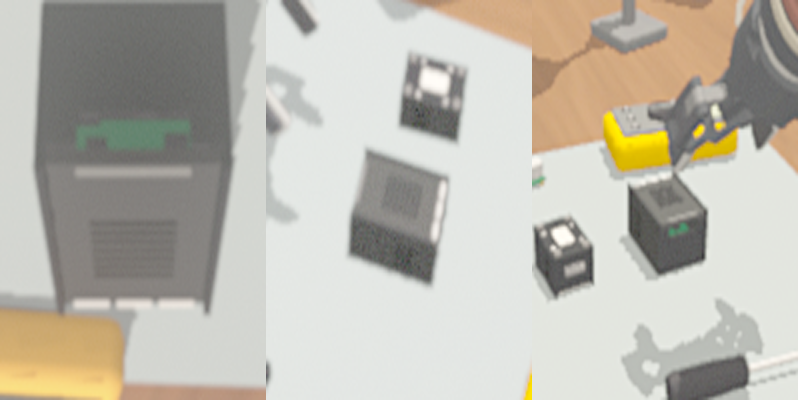

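The unit stands upright, with the cover vents up and the slot (green board visible inside) facing -y. Next is the pry tool.

```bash
python3 - <<'E'
from h import *
s=rows([.478,-.2188,.15],tool(85.8,0),19,.036)
E
```

```text
rot deg 107.2 dist 0.20353757975481437
0.036,-0.0052,-0.0087,0.0035,-2.06,4.96,1.72,0.036,-0.0057,-0.0086,0.0027,-2.06,4.96,1.72,0.036,-0.0062,-0.0085,0.0019,-2.06,4.96,1.72,0.036,-0.0066,-0.0084,0.001,-2.06,4.96,1.72,0.036,-0.0069,-0.0082,0.0001,-2.06,4.96,1.72,0.036,-0.0071,-0.008,-0.0008,-2.06,4.96,1.72,0.036,-0.0072,-0.0077,-0.0017,-2.06,4.96,1.72,0.036,-0.0073,-0.0074,-0.0026,-2.06,4.96,1.72,0.036,-0.0072,-0.0071,-0.0035,-2.06,4.96,1.72,0.036,-0.0071,-0.0068,-0.0043,-2.06,4.96,1.72,0.036,-0.0069,-0.0064,-0.0052,-2.06,4.96,1.72,0.036,-0.0066,-0.006,-0.006,-2.06,4.96,1.72,0.036,-0.0062,-0.0056,-0.0067,-2.06,4.96,1.72,0.036,-0.0058,-0.0051,-0.0074,-2.06,4.96,1.72,0.036,-0.0052,-0.0047,-0.0081,-2.06,4.96,1.72,0.036,-0.0046,-0.0042,-0.0087,-2.06,4.96,1.72,0.036,-0.004,-0.0038,-0.0092,-2.06,4.96,1.72,0.036,-0.0033,-0.0033,-0.0096,-2.06,4.96,1.72,0.036,-0.0025,-0.0029,-0.01,-2.06,4.96,1.72
```

>>> arm_command(increments=[0.0854,-0.0052,-0.0087,0.0035,-2.06,4.96,1.72,0.0854,-0.0057,-0.0086,0.0027,-2.06,4.96,1.72,0.036,-0.0062,-0.0085,0.0019,-2.06,4.96,1.72,0.036,-0.0066,-0.0084,0.001,-2.06,4.96,1.72,0.036,-0.0069,-0.0082,0.0001,-2.06,4.96,1.72,0.036,-0.0071,-0.008,-0.0008,-2.06,4.96,1.72,0.036,-0.0072,-0.0077,-0.0017,-2.06,4.96,1.72,0.036,-0.0073,-0.0074,-0.0026,-2.06,4.96,1.72,0.036,-0.0072,-0.0071,-0.0035,-2.06,4.96,1.72,0.036,-0.0071,-0.0068,-0.0043,-2.06,4.96,1.72,0.036,-0.0069,-0.0064,-0.0052,-2.06,4.96,1.72,0.036,-0.0066,-0.006,-0.006,-2.06,4.96,1.72,0.036,-0.0062,-0.0056,-0.0067,-2.06,4.96,1.72,0.036,-0.0058,-0.0051,-0.0074,-2.06,4.96,1.72,0.036,-0.0052,-0.0047,-0.0081,-2.06,4.96,1.72,0.036,-0.0046,-0.0042,-0.0087,-2.06,4.96,1.72,0.036,-0.004,-0.0038,-0.0092,-2.06,4.96,1.72,0.036,-0.0033,-0.0033,-0.0096,-2.06,4.96,1.72,0.036,-0.0025,-0.0029,-0.01,-2.06,4.96,1.72,0.036,0,0,0,0,0,0])

```text
t: 20.58
eef_pos: [0.4782, -0.2178, 0.1493]
ee_rot: [-1.572, 0.06, -0.058]
force: [0.0, 1.0, -0.1]
opening: 0.0359
```

```bash
python3 - <<'E'
from h import *
o,r=st()
im,p,c=cloud("wrist");z=p[...,2];cv2.imwrite("pics/w5.png",im)
m=((z>.0055)&(z<.022)&(abs(p[...,0]-.49)<.09)&(abs(p[...,1]+.22)<.022))
q=p[m];ct=q[:,:2].mean(0);u=np.linalg.svd(q[:,:2]-ct,full_matrices=False)[2][0];u*=np.sign(u[0]);t=(q[:,:2]-ct)@u
w=(q[:,:2]-ct)@[-u[1],u[0]]
tip=ct+u*np.percentile(t,99.8);print(len(q),ct,u,np.degrees(np.arctan2(u[1],u[0])),np.percentile(t,[.2,99.8]),np.percentile(w,[1,99]),"tip",tip,"grip",tip-.08*u)
g=tip-.08*u
rows([g[0],g[1],.0045],tool(90+np.degrees(np.arctan2(u[1],u[0])),0),14,.036)
E
```

```text
t 20.58 p [ 0.4782 -0.2178  0.1493] F [ 0.   1.  -0.1] op 0.0359
[[ 0.997 -0.001  0.075]
 [-0.075 -0.002  0.997]
 [-0.001 -1.    -0.002]]
q [-0.57  0.34 -0.26  0.98 -0.   -0.49]
3012 [ 0.48234793 -0.21870214] [ 0.99871352 -0.05070812] -2.9066078568679776 [-0.06151679  0.07303043] [-0.00788697  0.00781011] tip [ 0.55528441 -0.22240538] grip [ 0.47538733 -0.21834873]
rot deg 1.1 dist 0.14454845967035765
x14 [0.036, -0.0002, 0.0103, -0.0001, -0.0, -0.08, 0.0]
```

View pics/w5.png

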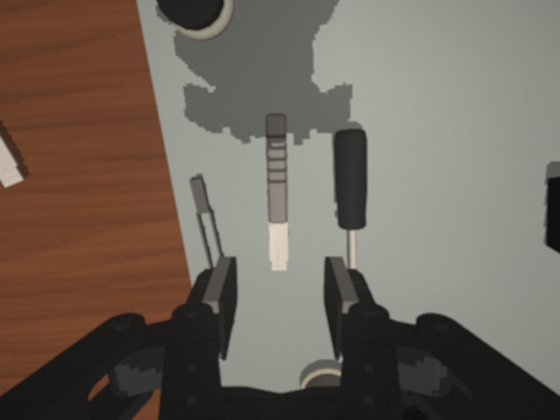

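The wrist view shows the pry tool centred between the jaws, blade end at (279,268), with the screwdriver at (350,180) and tweezers at (205,215) clear of the fingers. Going down to grip.

>>> arm_command(increments=[0.036,-0.0002,0.0103,0,0,-0.08,0,0.036,-0.0002,0.0103,0,0,-0.08,0,0.036,-0.0002,0.0103,0,0,-0.08,0,0.036,-0.0002,0.0103,0,0,-0.08,0,0.036,-0.0002,0.0103,0,0,-0.08,0,0.036,-0.0002,0.0103,0,0,-0.08,0,0.036,-0.0002,0.0103,0,0,-0.08,0,0.036,-0.0002,0.0103,0,0,-0.08,0,0.036,-0.0002,0.0103,0,0,-0.08,0,0.036,-0.0002,0.0103,0,0,-0.08,0,0.036,-0.0002,0.0103,0,0,-0.08,0,0.036,-0.0002,0.0103,0,0,-0.08,0,0.036,-0.0002,0.0103,0,0,-0.08,0,0.036,-0.0002,0.0103,0,0,-0.08,0,0.01,0,0,0,0,0,0,0.01,0,0,0,0,0,0,0.01,0,0,0,0,0,0,0.01,0,0,0,0,0,0,0.01,0,0,0,0,0,0,0.01,0,0,0,0,0,0])

```text
t: 22.3
eef_pos: [0.4754, -0.2183, 0.0061]
ee_rot: [-1.571, 0.041, -0.042]
force: [-0.4, 0.3, 0.1]
opening: 0.01
```

```bash
python3 - <<'E'
from h import *
o,r=st();rows(np.array(o["eef_pos"])+[0,0,.08],tool(85.8,0),8,.01)
E
```

```text
t 22.3 p [ 0.4754 -0.2183  0.0061] F [-0.4  0.3  0.1] op 0.01
[[ 0.999  0.001  0.053]
 [-0.053 -0.001  0.999]
 [ 0.001 -1.    -0.001]]
q [-0.57  0.5  -0.45  0.63 -0.   -0.52]
rot deg 1.2 dist 0.08
x8 [0.01, 0.0, -0.01, -0.0, 0.0, 0.15, 0.01]
```

The opening is 10 mm, though the handle is 16 mm wide, so the grip is suspect. Checking with a look.

```bash
python3 - <<'E'
from h import *
a,p,c=cloud("wrist");b,p2,c2=cloud("side");T=np.linalg.inv(c2["world_from_camera"]);x=T[:3,:3]@[.4754,-.2183,.01]+T[:3,3]
u,v=int(x[0]/x[2]*c2["fx"]+c2["cx"]),int(x[1]/x[2]*c2["fy"]+c2["cy"]);print(u,v)
cv2.imwrite("pics/g6.png",np.hstack([cv2.resize(a,(400,300)),cv2.resize(b[max(v-75,0):v+75,max(u-100,0):u+100],(400,300),interpolation=2)]))
E
```

```text
326 226
```

View pics/g6.png

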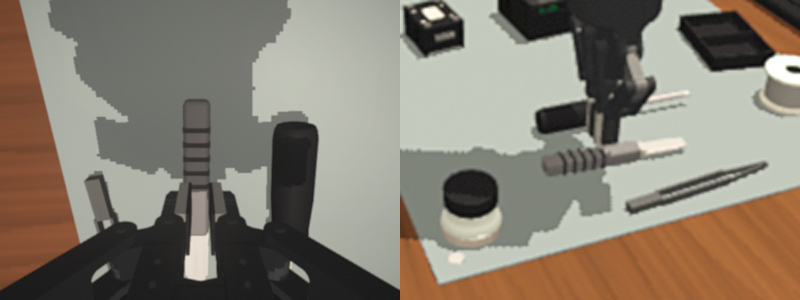

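```bash
python3 - <<'E'
from h import *
o,r=st()
for n in("wrist","side","scene"):
    im,p,c=cloud(n);d=(p-o["eef_pos"])@r   # tool coords
    g=im.astype(int).mean(2)
    m=(abs(d[...,0])<.016)&(abs(d[...,2])<.045)&(d[...,1]>-.06)&(d[...,1]<.004)
    q=d[m]*1000;gq=g[m]
    print(n,len(q))
    for lo in range(-45,4,4):
        k=(q[:,1]>=lo)&(q[:,1]<lo+4);
        if k.any():
            h=np.histogram(q[k,2],bins=np.arange(-45,46,5))[0];print(lo,h,int(gq[k].mean()),np.round(np.median(q[k,0]),1))
E
```

```text
t 22.4 p [ 0.4752 -0.2182  0.0059] F [-0.1  0.7  0.5] op 0.0099
[[ 0.999  0.001  0.053]
 [-0.053 -0.     0.999]
 [ 0.001 -1.    -0.   ]]
q [-0.57  0.5  -0.45  0.63 -0.   -0.52]
wrist 12713
-45 [ 0  0  0  0  0 40 64 75 41  0 78 61 71  0  0  0  0  0] 66 -7.2
-41 [ 0  0  0  0  0 33 57 73 49  0 85 55 62  0  0  0  0  0] 63 -7.2
-37 [ 0  0  0  0  0 36 67 58 14  0 55 60 69  0  0  0  0  0] 64 -7.3
-33 [ 0  0  0  0  0 23 47 62 36  0 71 49 52  0  0  0  0  0] 71 -7.2
-29 [ 0  0  0  0  0 10 23 51 39  0 73 39 15  0  0  0  0  0] 80 -10.4
-25 [0 0 0 0 0 0 1 9 4 0 8 5 0 0 0 0 0 0] 93 -10.5
-13 [  0   0   0   0   0   0   0 213 700 714 142   0   0   0   0   0   0   9] 100 -3.6
-9 [ 0  0  0  0  0  0  0 25  4  3 69  0  0  0  0  0  0  4] 79 -4.8
-5 [0 0 0 0 0 0 0 1 0 0 0 0 0 0 0 0 0 0] 84 -2.0
-1 [154 143 151 149 132 125 100   0   0   0  54 123 114 141 169 164 191 185] 149 -3.4
3 [379 381 387 383 349 300 222   0   0   0 116 188 287 305 381 380 366 388] 148 -2.4
side 497
-45 [ 0  0  0  0  0 16  4  3  0  1  5  2  0  0  0  0  0  0] 66 -8.1
-41 [ 0  0  0  0  0 13  6  0  0  0  3  2  0  0  0  0  0  0] 63 -7.8

[... 594 characters left out ...]
0  0  0] 82 -0.0
3 [7 4 2 2 4 3 6 4 0 0 0 0 0 6 3 2 4 0] 164 1.0
scene 345
-45 [0 0 0 0 0 3 1 5 3 0 1 5 5 0 0 0 0 0] 92 7.3
-41 [0 0 0 0 0 0 1 4 4 0 2 4 7 1 0 0 0 0] 77 8.0
-37 [0 0 0 0 0 3 2 3 3 0 3 4 4 0 0 0 0 0] 98 8.7
-33 [ 0  0  0  0  0  2  1 10  1  0  3  5  7  0  0  0  0  0] 96 8.5
-29 [0 0 0 0 0 1 1 3 2 0 2 4 2 0 0 0 0 0] 110 8.8
-25 [0 0 0 0 0 0 1 4 5 1 1 2 0 0 0 0 0 0] 98 9.2
-21 [0 0 0 0 0 0 0 2 1 0 0 2 0 0 0 0 0 0] 104 7.0
-13 [0 0 0 0 0 0 0 4 6 3 0 0 0 0 0 0 0 0] 155 5.6
-9 [ 0  0  0  0  0  0  0 11  8 11  5  0  0  0  0  0  0  0] 157 8.0
-5 [0 0 0 0 0 0 0 0 0 0 7 0 0 0 0 0 0 0] 94 -3.1
-1 [0 1 5 3 1 1 0 0 0 3 9 0 3 2 0 1 1 0] 162 1.3
3 [1 5 4 1 3 3 0 0 0 0 8 6 2 3 4 2 4 0] 180 1.3
```

Depth shows the fingertips end about 19–20 mm behind the TCP, so they closed just above the handle without touching it. I'll reopen, go 20 mm lower, and close.

>>> arm_command(increments=[0.036,0,0,0,0,0,0,0.036,0,0,0,0,0,0,0.036,0,0,0,0,0,0,0.036,0,0,0,0,0,0,0.036,0,0.004,0,0,0,0,0.036,0,0.004,0,0,0,0,0.036,0,0.004,0,0,0,0,0.036,0,0.004,0,0,0,0,0.036,0,0.004,0,0,0,0,0.005,0,0,0,0,0,0,0.005,0,0,0,0,0,0,0.005,0,0,0,0,0,0,0.005,0,0,0,0,0,0,0.005,0,0,0,0,0,0,0.005,0,0,0,0,0,0])

```text
t: 23.8
eef_pos: [0.4751, -0.2182, -0.0143]
ee_rot: [-1.571, 0.041, -0.042]
force: [-0.5, -0.4, -0.2]
opening: 0.0142
```

```bash
python3 - <<'E'
from h import *
o,r=st()
E
```

```text
t 23.8 p [ 0.4751 -0.2182 -0.0143] F [-0.5 -0.4 -0.2] op 0.0142
[[ 0.999  0.     0.053]
 [-0.053 -0.     0.999]
 [ 0.    -1.    -0.   ]]
q [-0.57  0.53 -0.46  0.58 -0.   -0.52]
```

```bash
python3 - <<'E'
from h import *
o,r=st()
s=rows(np.array(o["eef_pos"])+[0,0,.08],r,8,.005)
s=rows([.534,-.112,.0657],tool(186.1,0),20,.005,s)
E
```

```text
t 23.8 p [ 0.4751 -0.2182 -0.0143] F [-0.5 -0.4 -0.2] op 0.0142
[[ 0.999  0.     0.053]
 [-0.053 -0.     0.999]
 [ 0.    -1.    -0.   ]]
q [-0.57  0.53 -0.46  0.58 -0.   -0.52]
rot deg 0.0 dist 0.08000000000000002
x8 [0.005, 0.0, -0.01, -0.0, -0.0, -0.0, -0.0]
rot deg 99.1 dist 0.12144001808970462
0.005,0.0027,0,0.0055,0,-4.96,-0,0.005,0.0031,0,0.0052,0,-4.96,-0,0.005,0.0036,0,0.0049,0,-4.96,-0,0.005,0.004,0,0.0046,0,-4.96,-0,0.005,0.0044,0,0.0042,0,-4.96,-0,0.005,0.0047,0,0.0038,0,-4.96,-0,0.005,0.005,0,0.0034,0,-4.96,-0,0.005,0.0053,0,0.003,0,-4.96,-0,0.005,0.0055,0,0.0025,0,-4.96,-0,0.005,0.0057,0,0.002,0,-4.96,-0,0.005,0.0059,0,0.0015,0,-4.96,-0,0.005,0.006,0,0.001,0,-4.96,-0,0.005,0.0061,0,0.0005,0,-4.96,-0,0.005,0.0061,0,-0,0,-4.96,-0,0.005,0.006,0,-0.0006,0,-4.96,-0,0.005,0.006,0,-0.0011,0,-4.96,-0,0.005,0.0059,0,-0.0016,0,-4.96,-0,0.005,0.0057,0,-0.0021,0,-4.96,-0,0.005,0.0055,0,-0.0026,0,-4.96,-0,0.005,0.0053,0,-0.003,0,-4.96,-0
```

>>> arm_command(increments=[0.005,0,-0.01,0,0,0,0,0.005,0,-0.01,0,0,0,0,0.005,0,-0.01,0,0,0,0,0.005,0,-0.01,0,0,0,0,0.005,0,-0.01,0,0,0,0,0.005,0,-0.01,0,0,0,0,0.005,0,-0.01,0,0,0,0,0.005,0,-0.01,0,0,0,0])

```text
t: 24.47
eef_pos: [0.4751, -0.2182, 0.0668]
ee_rot: [-1.571, 0.041, -0.042]
force: [0.2, -0.9, -0.7]
opening: 0.014
```

>>> arm_command(increments=[0.005,0.0027,0,0.0055,0,-4.96,0,0.005,0.0031,0,0.0052,0,-4.96,0,0.005,0.0036,0,0.0049,0,-4.96,0,0.005,0.004,0,0.0046,0,-4.96,0,0.005,0.0044,0,0.0042,0,-4.96,0,0.005,0.0047,0,0.0038,0,-4.96,0,0.005,0.005,0,0.0034,0,-4.96,0,0.005,0.0053,0,0.003,0,-4.96,0,0.005,0.0055,0,0.0025,0,-4.96,0,0.005,0.0057,0,0.002,0,-4.96,0,0.005,0.0059,0,0.0015,0,-4.96,0,0.005,0.006,0,0.001,0,-4.96,0,0.005,0.0061,0,0.0005,0,-4.96,0,0.005,0.0061,0,0,0,-4.96,0,0.005,0.006,0,-0.0006,0,-4.96,0,0.005,0.006,0,-0.0011,0,-4.96,0,0.005,0.0059,0,-0.0016,0,-4.96,0,0.005,0.0057,0,-0.0021,0,-4.96,0,0.005,0.0055,0,-0.0026,0,-4.96,0,0.005,0.0053,0,-0.003,0,-4.96,0])

```text
t: 26.13
eef_pos: [0.5341, -0.1115, 0.0661]
ee_rot: [-1.154, -1.291, 1.291]
force: [-0.3, 0.3, -0.7]
opening: 0.014
```

```bash
python3 - <<'E'
from h import *
o,r=st()
out=[]
for n in("wrist","side","scene"):
    im,p,c=cloud(n);d=(p-o["eef_pos"])@r;g=im.astype(int).mean(2)
    out.append(im)
    # pry: in tool coords x from -60..85, |z|<.012, y in -.04..-.008
    m=(d[...,0]>-.06)&(d[...,0]<.095)&(abs(d[...,2])<.014)&(d[...,1]>-.045)&(d[...,1]<.005)
    q=d[m]*1000
    print(n,len(q),[(int(a),len(k),np.round(np.median(k[:,1:],0),1).tolist()) for a in np.arange(-60,90,10) for k in [q[(q[:,0]>=a)&(q[:,0]<a+10)]] if len(k)>4], "max x",np.percentile(q[q[:,0]>30,0],99) if (q[:,0]>30).any() else None)
    z=p[...,2];m=(z>.044)&(z<.056)&(abs(p[...,0]-.516)<.05)&(p[...,1]>0)&(p[...,1]<.11)
    if m.sum()>50:print("  unit top",cv2.minAreaRect(p[m][:,:2].astype(np.float32)*1000),np.median(z[m]))
w=cv2.resize(out[0],(440,330));s=cv2.resize((255*(out[1]/255.)**.6).astype(np.uint8)[100:220,240:370],(358,330),interpolation=2)
cv2.imwrite("pics/p7.png",np.hstack([w,s]))
E
```

```text
t 26.13 p [ 0.5341 -0.1115  0.0661] F [-0.3  0.3 -0.7] op 0.014
[[-0.112  0.    -0.994]
 [ 0.994 -0.    -0.112]
 [-0.    -1.    -0.   ]]
q [-0.34  0.45 -0.32  0.8  -0.   -2.02]
wrist 10584 [(-60, 406, [-29.4, -1.2]), (-50, 1209, [-31.0, -1.0]), (-40, 1141, [-31.2, -1.2]), (-30, 1079, [-31.2, -0.9]), (-20, 1074, [-31.3, -0.8]), (-10, 1713, [-31.8, -0.7]), (0, 882, [-31.4, -0.6]), (10, 789, [-31.3, -0.6]), (20, 777, [-31.2, -0.9]), (30, 540, [-30.9, -0.6]), (40, 519, [-25.8, -0.3]), (50, 455, [-25.4, -0.7])] max x 56.95084864867371
side 424 [(-60, 37, [-23.4, 1.7]), (-50, 44, [-27.5, 6.2]), (-40, 43, [-28.1, 7.3]), (-30, 39, [-28.4, 7.1]), (-20, 48, [-29.1, 7.3]), (-10, 92, [-32.8, -0.2]), (0, 29, [-35.1, -6.4]), (30, 14, [-24.7, 8.4]), (40, 12, [-24.4, 7.9]), (50, 19, [-23.5, 2.4]), (60, 18, [-23.6, 1.2]), (70, 17, [-23.7, 4.0]), (80, 5, [-23.3, 2.8])] max x 83.07478208224747
  unit top ((514.6802978515625, 49.807220458984375), (64.05046081542969, 85.8860092163086), 6.052793502807617) 0.047621761466258766
scene 481 [(-60, 8, [-25.8, -6.6]), (-50, 49, [-28.6, -6.0]), (-40, 40, [-27.0, -7.8]), (-30, 27, [-25.1, -9.0]), (-20, 21, [-24.2, -9.1]), (0, 18, [-32.8, 5.1]), (10, 67, [-29.2, -6.8]), (20, 51, [-28.3, -6.6]), (30, 50, [-26.7, -6.1]), (40, 39, [-23.6, -3.1]), (50, 35, [-22.6, -1.7]), (60, 35, [-23.5, -2.0]), (70, 35, [-23.2, -2.8]), (80, 6, [-23.8, -3.3])] max x 81.42973602042042
  unit top ((518.5367431640625, 49.34257125854492), (66.94457244873047, 83.01749420166016), 6.9975433349609375) 0.047241374933339575
```

View pics/p7.png

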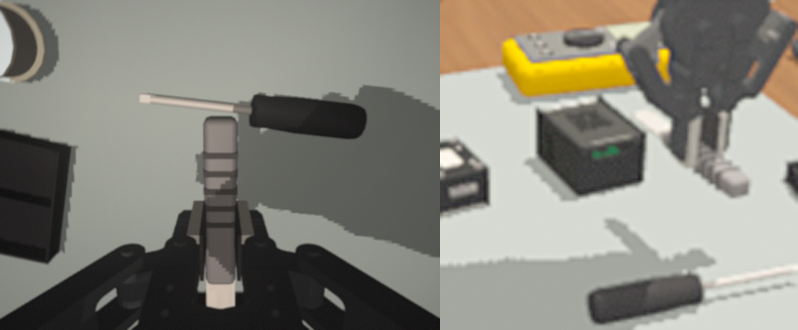

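The wrist and side views show the pry tool held level with the blade pointing at the slot (green, at (605,152) in the right half). The blade is 23.5 mm above the TCP. I'll advance, lower to z = 40 mm, then insert.

>>> arm_command(increments=[0.005,0.005,0,0,0,0,0,0.005,0.005,0,0,0,0,0,0.005,0.005,0,0,0,0,0,0.005,0.005,0,0,0,0,0,0.005,0,0.005,0,0,0,0,0.005,0,0.005,0,0,0,0,0.005,0,0.005,0,0,0,0,0.005,0,0.005,0,0,0,0,0.005,0,0.005,0,0,0,0,0.005,0,0.005,0,0,0,0,0.005,0,0.005,0,0,0,0,0.005,0,0.005,0,0,0,0,0.005,0,0.005,0,0,0,0,0.005,0,0.005,0,0,0,0,0.005,0,0,0,0,0,0,0.005,0,0,0,0,0,0])

```text
t: 27.62
eef_pos: [0.5316, -0.0919, 0.0153]
ee_rot: [-1.156, -1.288, 1.288]
force: [-0.3, -0.2, 0.3]
opening: 0.0139
```

```bash
python3 - <<'E'
from h import *
o,r=st()
for n in("side","scene"):
    im,p,c=cloud(n);d=(p-o["eef_pos"])@r
    m=(d[...,0]>.04)&(d[...,0]<.085)&(abs(d[...,2])<.012)&(d[...,1]>-.035)&(d[...,1]<-.012)
    q=d[m]*1000;w=p[m];print(n,len(q),np.round(np.median(q,0),1),"z",np.round(np.percentile(w[:,2],[20,50,80]),4),"tip x",np.percentile(q[:,0],98),"bounds z",np.percentile(q[:,2],[3,97]))
    b=p[...,2];k=(b>.035)&(b<.05)&(abs(p[...,0]-.52)<.06)&(p[...,1]>-.005)&(p[...,1]<.1)
    print(" unit",cv2.minAreaRect(p[k][:,:2].astype(np.float32)*1000),np.percentile(b[k],90))
    g=cv2.cvtColor(im,cv2.COLOR_BGR2HSV);k=k&(g[...,0]>45)&(g[...,0]<90)&(g[...,1]>70)
    print(" green",k.sum(),np.round(p[k].mean(0),4) if k.any() else '')
E
```

```text
t 27.62 p [ 0.5316 -0.0919  0.0153] F [-0.3 -0.2  0.3] op 0.0139
[[-0.108 -0.    -0.994]
 [ 0.994 -0.    -0.108]
 [ 0.    -1.     0.   ]]
q [-0.31  0.51 -0.39  0.67 -0.   -1.99]
side 59 [ 62.8 -23.8   3.8] z [0.0386 0.0391 0.0399] tip x 80.86914511209346 bounds z [-2.94645303 10.20125968]
 unit ((514.1869506835938, 49.730224609375), (63.74931716918945, 87.76079559326172), 6.255919456481934) 0.04865269878716494
 green 4 [0.5158 0.0094 0.0355]
scene 146 [ 59.7 -23.7  -2.1] z [0.0377 0.039  0.0403] tip x 80.86863214179452 bounds z [-9.76395637  6.34849309]
 unit ((518.785888671875, 49.184974670410156), (65.59256744384766, 84.44392395019531), 5.940235137939453) 0.04892215465920726
 green 0
```

>>> arm_command(increments=[0.005,0.0031,0,0,0,0,0,0.005,0.0031,0,0,0,0,0,0.005,0.0031,0,0,0,0,0,0.005,0.0031,0,0,0,0,0,0.005,0.0031,0,0,0,0,0,0.005,0.0031,0,0,0,0,0,0.005,0.0031,0,0,0,0,0,0.005,0.0031,0,0,0,0,0,0.005,0.0031,0,0,0,0,0,0.005,0.0031,0,0,0,0,0,0.005,0.0031,0,0,0,0,0,0.005,0.0031,0,0,0,0,0,0.005,0,0,0,0,0,0])

```text
t: 28.8
eef_pos: [0.5276, -0.0543, 0.0156]
ee_rot: [-1.156, -1.288, 1.289]
force: [0.3, -0.0, -1.0]
opening: 0.0142
```

```bash
python3 - <<'E'
from h import *
o,r=st()
for n in("side","scene"):
    im,p,c=cloud(n);b=p[...,2];k=(b>.035)&(b<.052)&(abs(p[...,0]-.52)<.06)&(p[...,1]>.02)&(p[...,1]<.12)
    q=p[k];print(n,"max own-x edge y",np.percentile(q[:,1],99),"z90",np.percentile(q[:,2],90))
    d=(p-o["eef_pos"])@r;m=(d[...,0]>.04)&(d[...,0]<.075)&(abs(d[...,2])<.012)&(d[...,1]>-.035)&(d[...,1]<-.012);q=d[m]*1000
    print(" blade",len(q),np.round(np.median(q,0),1),"x98",np.percentile(q[:,0],98))
# arc plan: hinge in unit coords (37,20.5); tip path under cover underside
hx,hz=.037,.024+.0205+.002
for th,rr in((0,61),(20,61),(40,58),(60,52),(75,48),(90,45),(100,44)):
    t=np.radians(th);u=hx*1000-rr*np.cos(t)+2*np.sin(t);w=hz*1000+rr*np.sin(t)-2*np.cos(t)
    print(th,"tip own x %.1f  z %.1f"%(u,w))
E
```

```text
t 28.8 p [ 0.5276 -0.0543  0.0156] F [ 0.3 -0.  -1. ] op 0.0142
[[-0.108 -0.    -0.994]
 [ 0.994  0.    -0.108]
 [ 0.    -1.     0.   ]]
q [-0.24  0.49 -0.42  0.66  0.   -1.92]
side max own-x edge y 0.08719967209201278 z90 0.048781291149478545
 blade 64 [ 63.1 -23.3   6.8] x98 72.04192558932517
scene max own-x edge y 0.09197907872714021 z90 0.04899868326012901
 blade 143 [ 58.9 -25.6  -1.1] x98 74.46008073609477
0 tip own x -24.0  z 44.5
20 tip own x -19.6  z 65.5
40 tip own x -6.1  z 82.2
60 tip own x 12.7  z 90.5
75 tip own x 26.5  z 92.3
90 tip own x 39.0  z 91.5
100 tip own x 46.6  z 90.2
```

The blade went in with no force and the unit didn't move. Now levering along the arc, first stage to about 40°.

>>> arm_command(increments=[0.005,0.0007,-0.0043,0,0,0,0,0.005,0.0007,-0.0043,0,0,0,0,0.005,0.0007,-0.0043,0,0,0,0,0.005,0.0007,-0.0043,0,0,0,0,0.005,0.0007,-0.0043,0,0,0,0,0.005,0.0007,-0.0043,0,0,0,0,0.005,0.0027,-0.0034,0,0,0,0,0.005,0.0027,-0.0034,0,0,0,0,0.005,0.0027,-0.0034,0,0,0,0,0.005,0.0027,-0.0034,0,0,0,0,0.005,0.0027,-0.0034,0,0,0,0])

```text
t: 29.82
eef_pos: [0.5259, -0.037, 0.0587]
ee_rot: [-1.157, -1.288, 1.288]
force: [-0.3, -1.6, -1.9]
opening: 0.0142
```

```bash
cat > cov.py <<'E'
from h import *
def cov():
    o,r=st();C=np.array([.5165,.0495,.026]);ux=np.array([-.107,.994,0]);uy=np.array([-.994,-.107,0])
    for n in("side","scene"):
        im,p,c=cloud(n);e=p-C;a=e@ux*1000;b=e@uy*1000;h=p[...,2]*1000;g=im.astype(int).max(2)
        m=(abs(b)<25)&(h>62)&(h<135)&(a>-45)&(a<70)&(g<110)
        print(n,m.sum(),"unit y99",round(np.nanpercentile(p[...,1][(h>35)&(h<50)&(abs(p[...,0]-.52)<.06)&(p[...,1]>0)&(p[...,1]<.12)],99),4))
        if m.sum()>20:
            k=np.polyfit(h[m],a[m],1);print("  a=%.2f*h+%.1f  angle %.2f"%(k[0],k[1],np.pi/2+np.arctan(k[0])),"h",np.percentile(h[m],[2,98]).round(),"a",np.percentile(a[m],[2,50,98]).round())
        d=(p-o["eef_pos"])@r*1000;m=(d[...,0]>15)&(d[...,0]<90)&(abs(d[...,2])<12)&(d[...,1]>-40)&(d[...,1]<-10)&(g>110)
        if m.sum()>15:k=np.polyfit(d[...,0][m],d[...,1][m],1);print("  pry pitch",k.round(3),m.sum())
    return o,r
E
python3 -c "
from cov import *;cov()"
```

```text
t 29.82 p [ 0.5259 -0.037   0.0587] F [-0.3 -1.6 -1.9] op 0.0142
[[-0.108  0.    -0.994]
 [ 0.994 -0.    -0.108]
 [-0.    -1.    -0.   ]]
q [-0.21  0.43 -0.38  0.76 -0.   -1.89]
side 87 unit y99 0.0923
  a=-1.08*h+83.7  angle 0.75 h [63. 97.] a [-21.  -4.  16.]
  pry pitch [  0.043 -26.275] 53
scene 487 unit y99 0.0929
  a=-1.05*h+86.9  angle 0.76 h [ 63. 100.] a [-19.   0.  21.]
  pry pitch [  0.047 -27.708] 225
```

The cover is at 0.75 rad in both views and the force confirms contact. Continuing to upright.

>>> arm_command(increments=[0.005,0.0038,-0.0016,0,0,0,0,0.005,0.0038,-0.0016,0,0,0,0,0.005,0.0038,-0.0016,0,0,0,0,0.005,0.0038,-0.0016,0,0,0,0,0.005,0.0038,-0.0016,0,0,0,0,0.005,0.0035,-0.0005,0,0,0,0,0.005,0.0035,-0.0005,0,0,0,0,0.005,0.0035,-0.0005,0,0,0,0,0.005,0.0035,-0.0005,0,0,0,0,0.005,0.0035,0,0,0,0,0,0.005,0.0035,0,0,0,0,0,0.005,0.0035,0,0,0,0,0,0.005,0.0035,0,0,0,0,0,0.005,0.0035,0,0,0,0,0])

```text
t: 31.08
eef_pos: [0.5204, 0.0132, 0.0683]
ee_rot: [-1.156, -1.288, 1.288]
force: [0.9, -1.1, -1.2]
opening: 0.0141
```

```bash
python3 -c "
from cov import *;cov()"
```

```text
t 31.08 p [0.5204 0.0132 0.0683] F [ 0.9 -1.1 -1.2] op 0.0141
[[-0.108  0.    -0.994]
 [ 0.994 -0.    -0.108]
 [-0.    -1.    -0.   ]]
q [-0.12  0.41 -0.39  0.77 -0.   -1.79]
side 491 unit y99 0.0925
  a=-1.23*h+130.5  angle 0.68 h [ 64. 132.] a [-44.  41.  53.]
  pry pitch [  0.047 -26.12 ] 49
scene 246 unit y99 0.093
  a=-0.11*h+22.1  angle 1.46 h [ 64. 131.] a [-43.  39.  54.]
  pry pitch [  0.106 -30.092] 277
```

```bash
sed -i 's/(a>-45)/(a>18)/' cov.py; python3 -c "
from cov import *;cov()"
```

```text
t 31.18 p [0.5202 0.0135 0.0683] F [-1.3 -0.8 -1. ] op 0.0141
[[-0.108 -0.    -0.994]
 [ 0.994  0.    -0.108]
 [ 0.    -1.     0.   ]]
q [-0.11  0.41 -0.39  0.77  0.   -1.79]
side 268 unit y99 0.0927
  a=0.24*h+25.4  angle 1.80 h [ 63. 119.] a [39. 46. 54.]
  pry pitch [  0.053 -26.71 ] 48
scene 128 unit y99 0.0933
  a=0.25*h+22.8  angle 1.82 h [ 66. 123.] a [39. 48. 54.]
  pry pitch [  0.105 -29.983] 273
```

Both views put the cover at about 1.8 rad, and the unit hasn't shifted. I'll back the blade out and return the tool to its place.

```bash
python3 - <<'E'
from h import *
o,r=st()
s=rows(np.array(o["eef_pos"])-.115*r[:,0],r,10,.005)
s=rows([.4751,-.2182,.066],tool(87,0),20,.005,s)
E
```

```text
t 31.28 p [0.5203 0.0131 0.0683] F [-0.3  1.1 -0.2] op 0.014
[[-0.108 -0.    -0.994]
 [ 0.994  0.    -0.108]
 [ 0.    -1.     0.   ]]
q [-0.12  0.41 -0.39  0.77  0.   -1.79]
rot deg 0.0 dist 0.11499999999999996
x10 [0.005, -0.0115, 0.0, 0.0, 0.0, -0.0, 0.0]
rot deg 99.2 dist 0.13045914748668047
0.005,-0.0055,0.0001,0.0035,-0,4.96,-0,0.005,-0.0058,0.0001,0.003,-0,4.96,-0,0.005,-0.006,0.0001,0.0025,-0,4.96,-0,0.005,-0.0062,0.0001,0.002,-0,4.96,-0,0.005,-0.0064,0.0001,0.0014,-0,4.96,-0,0.005,-0.0065,0.0001,0.0009,-0,4.96,-0,0.005,-0.0065,0.0001,0.0003,-0,4.96,-0,0.005,-0.0065,0.0001,-0.0003,-0,4.96,-0,0.005,-0.0065,0.0001,-0.0008,-0,4.96,-0,0.005,-0.0064,0.0001,-0.0014,-0,4.96,-0,0.005,-0.0062,0.0001,-0.0019,-0,4.96,-0,0.005,-0.006,0.0001,-0.0025,-0,4.96,-0,0.005,-0.0058,0.0001,-0.003,-0,4.96,-0,0.005,-0.0055,0.0001,-0.0035,-0,4.96,-0,0.005,-0.0052,0.0001,-0.0039,-0,4.96,-0,0.005,-0.0048,0.0001,-0.0044,-0,4.96,-0,0.005,-0.0045,0.0001,-0.0048,-0,4.96,-0,0.005,-0.004,0.0001,-0.0051,-0,4.96,-0,0.005,-0.0036,0.0001,-0.0055,-0,4.96,-0,0.005,-0.0031,0.0001,-0.0057,-0,4.96,-0
```

>>> arm_command(increments=[0.005,-0.0115,0,0,0,0,0,0.005,-0.0115,0,0,0,0,0,0.005,-0.0115,0,0,0,0,0,0.005,-0.0115,0,0,0,0,0,0.005,-0.0115,0,0,0,0,0,0.005,-0.0115,0,0,0,0,0,0.005,-0.0115,0,0,0,0,0,0.005,-0.0115,0,0,0,0,0,0.005,-0.0115,0,0,0,0,0,0.005,-0.0115,0,0,0,0,0])

```text
t: 32.12
eef_pos: [0.533, -0.1027, 0.0684]
ee_rot: [-1.156, -1.288, 1.288]
force: [0.7, 0.0, -1.2]
opening: 0.0143
```

>>> arm_command(increments=[0.005,-0.0055,0.0001,0.0035,0,4.96,0,0.005,-0.0058,0.0001,0.003,0,4.96,0,0.005,-0.006,0.0001,0.0025,0,4.96,0,0.005,-0.0062,0.0001,0.002,0,4.96,0,0.005,-0.0064,0.0001,0.0014,0,4.96,0,0.005,-0.0065,0.0001,0.0009,0,4.96,0,0.005,-0.0065,0.0001,0.0003,0,4.96,0,0.005,-0.0065,0.0001,-0.0003,0,4.96,0,0.005,-0.0065,0.0001,-0.0008,0,4.96,0,0.005,-0.0064,0.0001,-0.0014,0,4.96,0,0.005,-0.0062,0.0001,-0.0019,0,4.96,0,0.005,-0.006,0.0001,-0.0025,0,4.96,0,0.005,-0.0058,0.0001,-0.003,0,4.96,0,0.005,-0.0055,0.0001,-0.0035,0,4.96,0,0.005,-0.0052,0.0001,-0.0039,0,4.96,0,0.005,-0.0048,0.0001,-0.0044,0,4.96,0,0.005,-0.0045,0.0001,-0.0048,0,4.96,0,0.005,-0.004,0.0001,-0.0051,0,4.96,0,0.005,-0.0036,0.0001,-0.0055,0,4.96,0,0.005,-0.0031,0.0001,-0.0057,0,4.96,0])

```text
t: 33.78
eef_pos: [0.4751, -0.2193, 0.0664]
ee_rot: [-1.571, 0.045, -0.045]
force: [1.0, -0.3, -0.1]
opening: 0.014
```

```bash
python3 - <<'E'
from h import *
o,r=st()
s=rows([.4751,-.2182,-.013],tool(87,0),14,.005)
E
```

```text
t 33.78 p [ 0.4751 -0.2193  0.0664] F [ 1.  -0.3 -0.1] op 0.014
[[ 0.998  0.     0.057]
 [-0.057 -0.     0.998]
 [ 0.    -1.    -0.   ]]
q [-0.57  0.42 -0.38  0.77 -0.   -0.52]
rot deg 0.3 dist 0.07942391545774675
x14 [0.005, -0.0, 0.0057, 0.0001, 0.0, -0.02, 0.0]
```

>>> arm_command(increments=[0.005,0,0.0057,0,0,0,0,0.005,0,0.0057,0,0,0,0,0.005,0,0.0057,0,0,0,0,0.005,0,0.0057,0,0,0,0,0.005,0,0.0057,0,0,0,0,0.005,0,0.0057,0,0,0,0,0.005,0,0.0057,0,0,0,0,0.005,0,0.0057,0,0,0,0,0.005,0,0.0057,0,0,0,0,0.005,0,0.0057,0,0,0,0,0.005,0,0.0057,0,0,0,0,0.005,0,0.0057,0,0,0,0,0.005,0,0.0057,0,0,0,0,0.005,0,0.0052,0,0,0,0,0.005,0,0,0,0,0,0])

```text
t: 35.03
eef_pos: [0.4747, -0.2182, -0.014]
ee_rot: [-1.57, 0.042, -0.041]
force: [-0.5, 0.0, -0.7]
opening: 0.0141
```

>>> arm_command(increments=[0.036,0,0,0,0,0,0,0.036,0,0,0,0,0,0,0.036,0,0,0,0,0,0,0.036,0,0,0,0,0,0,0.036,0,0,0,0,0,0,0.036,0,-0.01,0,0,0,0,0.036,0,-0.015,0,0,0,0,0.036,0,-0.015,0,0,0,0,0.036,0,-0.015,0,0,0,0,0.036,0,-0.015,0,0,0,0,0.036,0,-0.015,0,0,0,0,0.036,0,-0.015,0,0,0,0,0.036,0,-0.015,0,0,0,0,0.036,0,-0.015,0,0,0,0,0.036,0,-0.015,0,0,0,0,0.036,0,0,0,0,0,0,0.036,0,0,0,0,0,0])

```text
t: 36.45
eef_pos: [0.4758, -0.2188, 0.1333]
ee_rot: [-1.572, 0.04, -0.043]
force: [0.3, 0.3, -0.3]
opening: 0.0362
```

```bash
python3 - <<'E'
from cov import *
cov()
a,p,c=cloud("wrist");z=p[...,2]
m=((z>.0055)&(z<.03)&(abs(p[...,0]-.49)<.09)&(abs(p[...,1]+.22)<.022));q=p[m]
ct=q[:,:2].mean(0);u=np.linalg.svd(q[:,:2]-ct,full_matrices=False)[2][0];u*=np.sign(u[0]);t=(q[:,:2]-ct)@u
print("pry",len(q),ct,u,np.percentile(t,[.2,99.8]),[np.round(np.median(q[(t>k)&(t<k+.02),2]),4) for k in np.arange(-.06,.07,.02)])
s,ps,_=cloud("scene");s0=cv2.imread("pics/scene0.png")
cv2.imwrite("pics/f.png",np.hstack([cv2.resize(s[120:410],(480,400)),cv2.resize(a,(320,400))]))
E
```

```text
t 36.45 p [ 0.4758 -0.2188  0.1333] F [ 0.3  0.3 -0.3] op 0.0362
[[ 0.999  0.002  0.053]
 [-0.053 -0.001  0.999]
 [ 0.002 -1.    -0.001]]
q [-0.57  0.34 -0.29  0.93 -0.   -0.52]
side 522 unit y99 0.0918
  a=0.24*h+25.4  angle 1.80 h [ 64. 120.] a [39. 47. 55.]
scene 151 unit y99 0.0928
  a=0.25*h+23.0  angle 1.82 h [ 63. 122.] a [39. 47. 55.]
pry 3340 [ 0.48211932 -0.21717455] [ 0.99865338 -0.05187892] [-0.06122815  0.0735763 ] [np.float64(0.0161), np.float64(0.0162), np.float64(0.0161), np.float64(0.0161), np.float64(0.0134), np.float64(0.0102), np.float64(0.01)]
```

View pics/f.png

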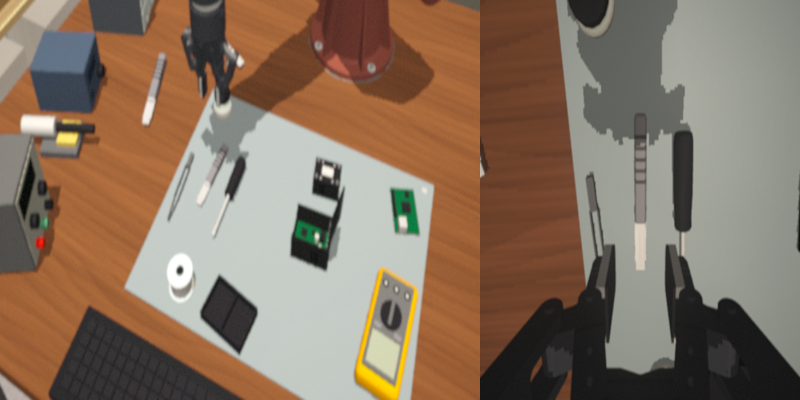

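The final picture shows the unit (312,240) upright with its cover standing open. The pry tool (640,190 right) is flat on the mat in its old place, the bystanders haven't moved, and the gripper is clear.

```bash
python3 -c "
from station import hand_in;print(hand_in())"
```

```text
the job is handed in; nothing more can be done
None
```

The job is done and handed in at about 36 s of the 72 s allowed; `hand_in()` gives no verdict.

**What I did**
- I turned the unit right way up in two quarter turns, letting it rest on its hinge end in between. Its centre stayed below about 65 mm (limit 95 mm).
- I pushed the blade of the smallest pry tool into the slot and levered the cover open along an arc.
- I then laid the tool back where it had been and lifted the gripper clear.

**Last checks**
- **Cover:** about 1.80 rad in the side view and 1.82 rad in the scene view, so a little beyond upright. I had aimed for about 1.7.
- **Unit:** standing on its feet and not shifted by the prying.
- **Pry tool:** lies flat on the mat, its handle top measured at 16 mm and its blade at 10 mm. It is within about 2 mm of its starting place.
- **Other things on the mat:** they look unmoved in the last picture, but I did not measure them.
- **Gripper:** clear of everything, with no force on it.

**What went wrong or disagreed**
- The first arm move turned the wrist the wrong way and ran into joint limits. It touched nothing, and I unwound it in stages.
- The first grip on the pry tool closed above the handle, because the fingertips ended about 19 mm short of the stated tool point. I reopened, went 20 mm lower and gripped it properly.
- Pressing the unit down read up to 29 N at the wrist.
- Camera heights read 1–2 mm low, and the views differed by up to 4 mm on the unit's sideways position. Both were within the slot's clearance.

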